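# Load sample cartridges into the V-rest station and start the measurement

### The arm

A 6-joint arm with a two-finger parallel gripper is mounted at the origin on the work surface. World frame = base frame: x ahead of the robot, y to its left, z up, the work surface at z = 0. Lengths are in m, angles in rad, forces in N, time in s.
With the tool pointing down it reaches from about 0.35 to 0.975 m from the base axis. Payload 4.9 kg.
Tool frame: the origin (TCP) lies at the very end of the fingers, on their centre line; the grasp point (between the pads) lies 19 mm behind it (ctrl.grip_point_offset is the distance from the TCP to the grasp point, in m); z points along the fingers, y is the line along which they close (so a half turn about z gives the same grasp; the last joint's range is limited). The gripper opens to 85 mm and grips with 20 to 120 N. Pads are 22 mm wide; open, the fingers measure 114 mm over their backs; the gripper's body (76 mm by 85 mm) begins 54 mm behind the grasp point. The pads swing forward as they close: fully open they stand 13 mm farther back than shut.
Start: joints at [-1.335, 0.053, 1.613, -0, 1.476, -0.119], TCP at [0.217, -0.586, 0.231] pointing down, gripper open.
Joint ranges: [-3.01, 3.01], [-1.01, 2.22], [0.06, 2.58], [-1.02, 4.17], [0.09, 2.62], [-3.14, 3.14]. Speed limits (rad/s): [2.57, 2.57, 3.14, 3.14, 3.14, 3.14].

### API

Orientations are given as a rotation vector (axis times angle).
In Python, from station import ctrl gives the robot as it stands.
- The arm moves only by the tool send_rows, never from a script. Its argument "rows" is a list of rows, each a list of 3 entries, a list of its own where there are three numbers: the finger opening in cm, from 0 to 8.54, then the shift along the tool's x, y, z in cm, then the turn about the tool's z in degrees. A call has 1 to 10 rows; each row shifts and turns the commanded pose from where the row before left it, along the tool's axes as they then stand; what a row does not reach is not made up. A row lasts 1/8 s, in which the tool goes at most 62.5 mm and 10.7 degrees, less where a joint would pass 70% of its speed; a pose out of reach is approached as far as the arm can. A call with a gripper value outside its range is refused whole. The fingers move at their own pace and stop on an object; "newtons" is the grip in N (left out, the last holds). Time passes only in rows, so rows that do not move let the fingers close. It gives the time, the measured TCP pose, the force, the opening and the grip force at its end, in the units of the state.
- ctrl.get_obs(): the state, without advancing time (a new reading comes with each control period).
- ctrl.get_image(name): name is "scene" or "side" or "wrist"; returns a dict with "frame" (420x560x3 uint8, red, green, blue), "range_z" (420x560 float32, m along the optical axis (not along the pixel's ray), 0 where there is no reading), "fx", "fy", "cx", "cy" (pixels), "cam_to_world" (4x4, takes a point from camera to world coordinates). Camera axes: x right, y down, z forward; pixel columns grow to the right and rows downward; lengths in m; the calibration is good to about 2 mm. A picture is of the moment at which its call begins.
- ctrl.finish_job(): hands the job in; it is judged then, once.
The state is a dict: "t": time; "q": joint angles; "dq": joint speeds; "effort": joint torques, N m; "tool_pos": TCP position; "tool_rot": TCP orientation; "contact_force": force on the tool from outside, world axes, zero at the start; "wrist_torque": the same for the moment, N m; "opening": finger opening in m; "grip_force": force on a finger pad.
Only numpy, scipy, OpenCV 4.12 (cv2) and the standard library are available. Lean on these libraries where they do the work, as an engineer would, in place of code of your own. Each camera call takes 0.05 s, during which the arm holds its last target. There are 200 camera calls.

### The job

Set up the cartridges for measurement: swing the hold-down frame fully open, then lower every 130 mm long steel cartridge that lies on the bench into a V of its own and push it along until its end touches the fixture's end stop. With all of them seated, swing the frame shut onto them and then press the start button fully down. Leave the short cartridge, the wide cartridge and the other lab things where they stand.

Things in the scene. Friction and masses are not known exactly. Their poses are not given: they have to be found in the camera images.
- cart1: cartridge to load: steel tube 38 mm in diameter with a dark square end fitting (40 x 40 mm, 10 mm long) at each end, 130 mm long over all, about 320 g (varies), lying on its fittings. Two or three of the three are present. Origin at its middle on the axis (20 mm above the bench at the start), x along the axis (either end may lead).
- cart2: the same as cart1
- cart3: the same as cart1
- fixture: base plate 170 x 250 x 8 mm, fixed to the bench, with three V-stations 90 mm apart in y and at their +x end one steel stop plate (10 mm thick, 62 mm high). Origin on the bench below vee2; x along the V's towards the stop, y across, z up. Place and yaw vary.
- vee1 (a point): V-station 1 (-y side): where a 130 mm cartridge's middle is when its tube sits in the V and its end touches the stop, 50 mm above the bench. Axes as the fixture's. The stop's face is 65 mm along +x from here; the other end is 65 mm along -x, outside the V-plates, free to be pushed. It may lie at any roll angle.
- vee2 (a point): the same for the middle station. Each station is two 90-degree V-plates, 12 mm thick, centred 34 mm before and behind this point, 56 mm free between them for fingers down to the base plate (8 mm above the bench). The V's are 42 mm wide at the top, 44 mm above the bench. The end fittings (inner faces 55 mm from the middle) must clear the plates: lay it at most 10 mm short of the stop.
- vee3 (a point): the same for station 3 (+y side).
- clamp (a joint): angle of the hold-down frame, rad: 0 = closed, rubber pads resting on seated cartridges (-0.04 = lowest, when empty); grows as the front handle is lifted up and over towards the stop; 1.6 = limit, fully open. Its stiff hinge stays at any angle (about 3 N at the handle). Closed, its crossbar lies over the middle of every station.
- hinge (a point): point on the frame's hinge axis, 80 mm above the bench, 95 mm along +x from the fixture's origin; the axis runs along the fixture's y (axes as the fixture's).
- clamp_handle (a point): middle of the frame's black handle bar: round, 14 mm diameter, along the fixture's y, 80 mm free between the frame's arms. In front of the stations when closed, 290 mm above the bench when upright. At joint angle q it is at hinge + (-0.205 cos q + 0.003 sin q, 0, 0.205 sin q + 0.003 cos q) m in the fixture's axes.
- start_top (a point): top centre of the start button: grey plastic, 30 mm diameter, about 52 mm above the bench, on a small grey console 70 x 70 x 30 mm fixed to the bench. Pressed straight down.
- start (a joint): travel of the start button in m: 0 released, 0.006 fully down; springs back; about 5 N for full travel.
- short_cart: short cartridge of the same 38 mm tube and 40 mm square fittings but only 60 mm long, standing on end; not for this fixture, not to be moved. Origin at its foot.
- wide_cart: wider cartridge, 52 mm tube, 54 mm square fittings, 85 mm high, standing on end; not to be moved. Origin at its foot.
- beaker: glass beaker, 72 mm wide, 95 mm high. Bystander, origin at its foot.
- wash_bottle: white plastic bottle, 64 mm diameter, 170 mm high. Bystander, origin at its foot.
- jar: amber glass jar, 72 mm diameter, 85 mm high. Bystander, origin at its foot.
- brush: small lying brush. Bystander.
- scoop: metal scoop, lying. Bystander.
There are look-alikes about, which are no part of the job. Leave any brown look-alike of the part that bears start_top alone.

How it is judged:
On the way, in this order (a step that is already met when the one before it is completed fails the run):
1. the hold-down frame is swung open (over 1.3 rad) (value of joint clamp above 1.3 rad), for 0.2 s.
2. every cartridge present sits released in a V, against the stop, with the frame still open (((x of cart1 in the frame of vee1 between -0.003 and 0.003 m and y of cart1 in the frame of vee1 between -0.003 and 0.003 m and z of cart1 in the frame of vee1 between -0.003 and 0.003 m and angle between the x axis of cart1 and the x axis of vee1, either way round below 0.05 rad) or (x of cart1 in the frame of vee2 between -0.003 and 0.003 m and y of cart1 in the frame of vee2 between -0.003 and 0.003 m and z of cart1 in the frame of vee2 between -0.003 and 0.003 m and angle between the x axis of cart1 and the x axis of vee2, either way round below 0.05 rad) or (x of cart1 in the frame of vee3 between -0.003 and 0.003 m and y of cart1 in the frame of vee3 between -0.003 and 0.003 m and z of cart1 in the frame of vee3 between -0.003 and 0.003 m and angle between the x axis of cart1 and the x axis of vee3, either way round below 0.05 rad)) and ((x of cart2 in the frame of vee1 between -0.003 and 0.003 m and y of cart2 in the frame of vee1 between -0.003 and 0.003 m and z of cart2 in the frame of vee1 between -0.003 and 0.003 m and angle between the x axis of cart2 and the x axis of vee1, either way round below 0.05 rad) or (x of cart2 in the frame of vee2 between -0.003 and 0.003 m and y of cart2 in the frame of vee2 between -0.003 and 0.003 m and z of cart2 in the frame of vee2 between -0.003 and 0.003 m and angle between the x axis of cart2 and the x axis of vee2, either way round below 0.05 rad) or (x of cart2 in the frame of vee3 between -0.003 and 0.003 m and y of cart2 in the frame of vee3 between -0.003 and 0.003 m and z of cart2 in the frame of vee3 between -0.003 and 0.003 m and angle between the x axis of cart2 and the x axis of vee3, either way round below 0.05 rad)) and ((x of cart3 in the frame of vee1 between -0.003 and 0.003 m and y of cart3 in the frame of vee1 between -0.003 and 0.003 m and z of cart3 in the frame of vee1 between -0.003 and 0.003 m and angle between the x axis of cart3 and the x axis of vee1, either way round below 0.05 rad) or (x of cart3 in the frame of vee2 between -0.003 and 0.003 m and y of cart3 in the frame of vee2 between -0.003 and 0.003 m and z of cart3 in the frame of vee2 between -0.003 and 0.003 m and angle between the x axis of cart3 and the x axis of vee2, either way round below 0.05 rad) or (x of cart3 in the frame of vee3 between -0.003 and 0.003 m and y of cart3 in the frame of vee3 between -0.003 and 0.003 m and z of cart3 in the frame of vee3 between -0.003 and 0.003 m and angle between the x axis of cart3 and the x axis of vee3, either way round below 0.05 rad)) and value of joint clamp above 1 rad and contact force between the fingers and cart1 below 0.3 N and contact force between the fingers and cart2 below 0.3 N and contact force between the fingers and cart3 below 0.3 N), for 0.3 s.
3. the frame is closed onto the seated cartridges (below 0.06 rad) (((x of cart1 in the frame of vee1 between -0.003 and 0.003 m and y of cart1 in the frame of vee1 between -0.003 and 0.003 m and z of cart1 in the frame of vee1 between -0.003 and 0.003 m and angle between the x axis of cart1 and the x axis of vee1, either way round below 0.05 rad) or (x of cart1 in the frame of vee2 between -0.003 and 0.003 m and y of cart1 in the frame of vee2 between -0.003 and 0.003 m and z of cart1 in the frame of vee2 between -0.003 and 0.003 m and angle between the x axis of cart1 and the x axis of vee2, either way round below 0.05 rad) or (x of cart1 in the frame of vee3 between -0.003 and 0.003 m and y of cart1 in the frame of vee3 between -0.003 and 0.003 m and z of cart1 in the frame of vee3 between -0.003 and 0.003 m and angle between the x axis of cart1 and the x axis of vee3, either way round below 0.05 rad)) and ((x of cart2 in the frame of vee1 between -0.003 and 0.003 m and y of cart2 in the frame of vee1 between -0.003 and 0.003 m and z of cart2 in the frame of vee1 between -0.003 and 0.003 m and angle between the x axis of cart2 and the x axis of vee1, either way round below 0.05 rad) or (x of cart2 in the frame of vee2 between -0.003 and 0.003 m and y of cart2 in the frame of vee2 between -0.003 and 0.003 m and z of cart2 in the frame of vee2 between -0.003 and 0.003 m and angle between the x axis of cart2 and the x axis of vee2, either way round below 0.05 rad) or (x of cart2 in the frame of vee3 between -0.003 and 0.003 m and y of cart2 in the frame of vee3 between -0.003 and 0.003 m and z of cart2 in the frame of vee3 between -0.003 and 0.003 m and angle between the x axis of cart2 and the x axis of vee3, either way round below 0.05 rad)) and ((x of cart3 in the frame of vee1 between -0.003 and 0.003 m and y of cart3 in the frame of vee1 between -0.003 and 0.003 m and z of cart3 in the frame of vee1 between -0.003 and 0.003 m and angle between the x axis of cart3 and the x axis of vee1, either way round below 0.05 rad) or (x of cart3 in the frame of vee2 between -0.003 and 0.003 m and y of cart3 in the frame of vee2 between -0.003 and 0.003 m and z of cart3 in the frame of vee2 between -0.003 and 0.003 m and angle between the x axis of cart3 and the x axis of vee2, either way round below 0.05 rad) or (x of cart3 in the frame of vee3 between -0.003 and 0.003 m and y of cart3 in the frame of vee3 between -0.003 and 0.003 m and z of cart3 in the frame of vee3 between -0.003 and 0.003 m and angle between the x axis of cart3 and the x axis of vee3, either way round below 0.05 rad)) and value of joint clamp below 0.06 rad), for 0.3 s.
4. the start button is pressed at least 4.5 mm, the frame being closed (value of joint start above 0.0045 m and value of joint clamp below 0.06 rad), for 0.05 s.
At the end, for the whole second after the job is handed in: Every cartridge present lies at rest in a V of its own, its middle within 3 mm along, across and in height of the station's point (so its end is within 3 mm of the stop) and its axis within 0.05 rad of the V; the frame is closed (below 0.06 rad) and the start button has been pressed and is up again (all of step 3 and value of joint start below 0.0015 m and linear speed of each of cart1, cart2, cart3 below 0.02 m/s); the robot touches nothing.
It fails at once if a bystander (short cartridge, wide cartridge, beaker, bottle, jar, brush, scoop) is shifted by more than 40 mm or knocked over (distance of any of short_cart, wide_cart, beaker, wash_bottle, jar, brush, scoop from where it was at the start of the episode above 0.04 m or angle between any of short_cart, wide_cart, beaker, wash_bottle, jar's own z axis and vertical above 0.6 rad).
Of cart1, cart2, cart3 only 2 to 3 are there at a start; the rules pass over those that are not, and their reading is None.
At some moment in a run one of cart1, cart2, cart3 may be knocked a few centimetres aside while the robot is not near it.
Once in a run the grip may slacken for a moment while it holds something.
It also fails if it takes over 210 s, if anything falls off the work surface, if the arm or the gripper's body presses on something with over 40 N, if the wrist force passes 120 N, or if a joint passes its speed limit or range.

## Working session

There is one attempt and no reset: what is moved stays moved. The work goes in short steps, Python scripts to look and compute and a tool call to move; the robot and the scene stay as the last step left them, time stands still between calls to the robot, and variables do not carry over. Pictures are saved under pics/ and viewed, at most 14 in all, crops included, and the job is handed in when it is done.

Besides the shell and the picture viewer there is one more tool, called by a JSON object that holds its "api" and its "payload", one argument or row to a line. send_rows: Moves the arm, as the interface text tells. Its arguments: {"type":"object","properties":{"rows":{"type":"array","items":{"type":"array"}},"newtons":{"type":"number"}},"required":["rows"]}

```bash
ls; mkdir -p pics; python3 - <<'E'
from station import ctrl
import cv2,numpy as np
o=ctrl.get_obs();print(o)
for n in("scene","side","wrist"):
    d=ctrl.get_image(n);np.savez(f"pics/{n}0.npz",**d);cv2.imwrite(f"pics/{n}0.png",d["frame"][:,:,::-1]);print(n,d["fx"],d["cx"],d["cy"],d["cam_to_world"].round(3).tolist())
E
```

```text
pics
{'t': 0.0, 'q': array([-1.33504657e+00,  5.33607710e-02,  1.61431065e+00,  9.29568659e-06,
        1.47600182e+00, -1.18986684e-01]), 'dq': array([ 9.85038693e-05, -1.20410364e-03,  1.93068157e-03,  5.00537034e-05,
       -1.12446989e-03,  1.29257228e-03]), 'effort': array([ 2.50137109e-04, -3.93683088e+01, -3.70175314e+01, -1.63392447e-04,
        6.89040899e-03, -3.03041453e-06]), 'tool_pos': array([ 0.21695185, -0.58546498,  0.23005065]), 'tool_rot': array([-3.09026089e+00, -5.53933706e-01,  1.76065820e-04]), 'contact_force': array([ 0.54721696,  1.0257689 , -0.4186075 ]), 'wrist_torque': array([ 0.00033029, -0.02910685, -0.06532297]), 'grip_force': 0.0, 'opening': 0.08541700068849313}
scene 539.3174649014563 276.97595238923066 214.02481724143985 [[-0.461, 0.748, -0.478, 1.237], [0.887, 0.395, -0.238, 0.373], [0.011, -0.533, -0.846, 1.4], [0.0, 0.0, 0.0, 1.0]]
side 543.5267761928145 282.02199073922736 216.56768850457905 [[-0.969, -0.138, 0.205, 0.231], [-0.247, 0.576, -0.779, 1.093], [-0.011, -0.806, -0.592, 0.901], [0.0, 0.0, 0.0, 1.0]]
wrist 305.15749724678716 285.6714594017195 210.22240678831463 [[0.348, -0.905, -0.245, 0.28], [-0.938, -0.336, -0.089, -0.563], [-0.002, 0.26, -0.966, 0.372], [0.0, 0.0, 0.0, 1.0]]
```

View pics/scene0.png

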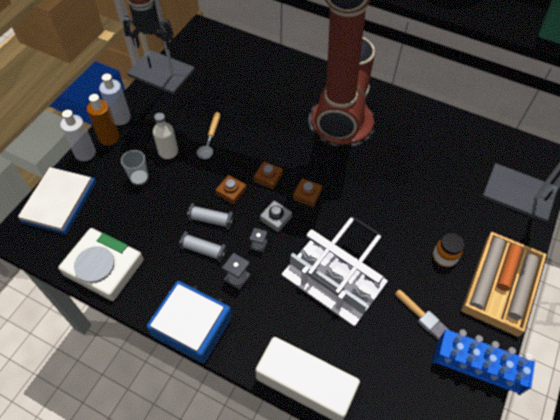

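View pics/side0.png

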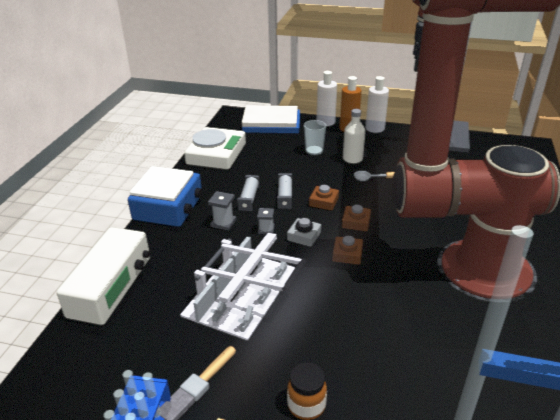

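The scene view shows two 130 mm cartridges at about (210,215) and (202,246), and the short and wide ones standing at (259,239) and (235,270). The grey button is at (276,214) with brown look-alikes around it, and the fixture is at (335,270). Next I'll build a metric top-down map.

```bash
cat > h.py <<'E'
import numpy as np,cv2
def cloud(d):
    z=d["range_z"];v,u=np.indices(z.shape)
    P=np.stack([(u-d["cx"])/d["fx"]*z,(v-d["cy"])/d["fy"]*z,z],-1)
    T=d["cam_to_world"];W=P@T[:3,:3].T+T[:3,3];W[z==0]=np.nan
    return W
def ortho(ds,x0,x1,y0,y1,s):
    # rows: x decreasing upward->far on top ; cols: y decreasing to right
    H=int((x1-x0)*s);Wd=int((y1-y0)*s);hm=np.full((H,Wd),-1.);im=np.zeros((H,Wd,3),np.uint8)
    for d in ds:
        W=cloud(d).reshape(-1,3);c=d["frame"].reshape(-1,3)
        ok=np.isfinite(W).all(1)&(W[:,0]>x0)&(W[:,0]<x1)&(W[:,1]>y0)&(W[:,1]<y1)&(W[:,2]<.4)
        W=W[ok];c=c[ok];i=np.argsort(W[:,2]);W=W[i];c=c[i]
        r=np.clip(((x1-W[:,0])*s).astype(int),0,H-1);k=np.clip(((y1-W[:,1])*s).astype(int),0,Wd-1)
        for a,b,h,cc in zip(r,k,W[:,2],c):
            if h>hm[a,b]:hm[a,b]=h;im[a,b]=cc
    return hm,im
E
python3 - <<'E'
from h import *
ds=[dict(np.load(f"pics/{n}0.npz")) for n in("scene","side")]
W=cloud(ds[0])
for n,(u,v) in dict(c1a=(195,213),c1b=(225,217),c2a=(185,243),c2b=(220,251),short=(259,234),wide=(236,262),btn=(276,210),handle=(363,227),jar=(452,240),brush=(430,320),beaker=(135,160),bottle=(160,118),scoop=(207,150)).items():print(n,W[v,u].round(3))
hm,im=ortho(ds,.3,.95,-.5,.35,500)
g=cv2.dilate(im,np.ones((3,3)))
hh=cv2.applyColorMap((np.clip(cv2.dilate(hm,np.ones((3,3))),0,.13)/.13*255).astype(np.uint8),cv2.COLORMAP_JET)
for M in(g,hh):
  for k in range(0,9):
    cv2.putText(M,f"{.35-k*.1:.1f}",(k*50,8),0,.3,(255,255,255))
    cv2.line(M,(k*50,0),(k*50,5),(255,)*3)
  for k in range(7): cv2.putText(M,f"{.95-k*.1:.2f}",(0,k*50+4),0,.3,(255,)*3)
cv2.imwrite("pics/o.png",np.vstack([np.hstack([g[:,:,::-1],hh])[:, :]])[:, :800])
c=ds[0]["frame"][180:330,220:400,::-1];cv2.imwrite("pics/fx.png",cv2.resize(c,None,fx=4,fy=4,interpolation=3))
E
```

```text
c1a [ 0.577 -0.229  0.035]
c1b [ 0.547 -0.144  0.033]
c2a [ 0.678 -0.201  0.034]
c2b [ 0.656 -0.095  0.041]
short [ 0.563 -0.019  0.057]
wide [ 0.683 -0.025  0.082]
btn [ 0.459 -0.018  0.042]
handle [0.433 0.242 0.108]
jar [0.34  0.478 0.084]
brush [0.563 0.507 0.016]
beaker [ 0.509 -0.489  0.058]
bottle [ 0.4   -0.448  0.165]
scoop [ 0.33  -0.342 -0.003]
```

View pics/fx.png

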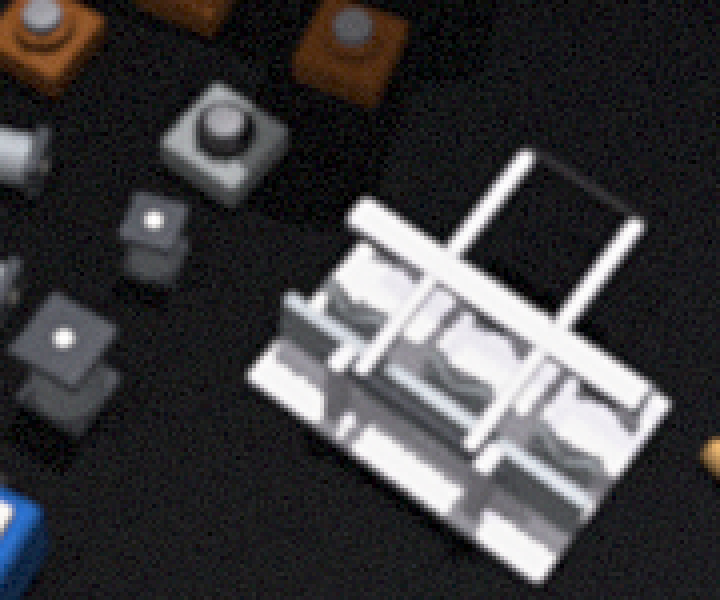

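View pics/o.png

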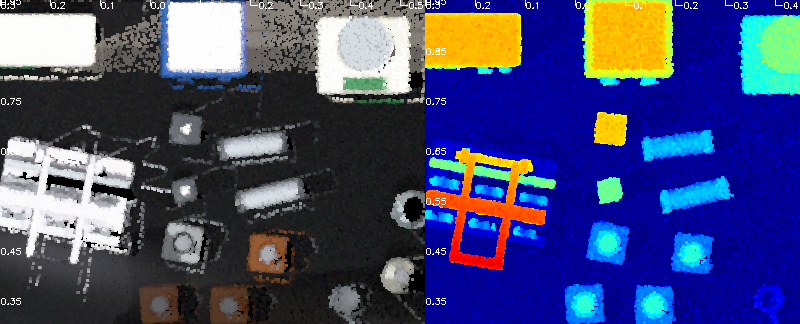

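The ortho map shows the fixture yawed slightly, with its stop on the far (+x) side. The cartridges are at about (0.57,-0.19) and (0.665,-0.15), and the button is at about (0.46,-0.02). I'll fit the poses now.

```bash
cat >> h.py <<'E'
def mar(P,mm=1e3):
    (c,s,a)=cv2.minAreaRect((P[:,:2]*mm).astype(np.float32));
    if s[0]<s[1]: s=s[::-1];a+=90
    return np.array(c)/mm,np.array(s),(a+90)%180-90
def rng(W,x0,x1,y0,y1,z0,z1):
    W=W.reshape(-1,3);return W[(W[:,0]>x0)&(W[:,0]<x1)&(W[:,1]>y0)&(W[:,1]<y1)&(W[:,2]>z0)&(W[:,2]<z1)]
E
python3 - <<'E'
from h import *
for n in("scene","side"):
    W=cloud(dict(np.load(f"pics/{n}0.npz")))
    print(n,"bench z",np.nanmedian(rng(W,.5,.8,-.05,.05,-.02,.008)[:,2]))
    for k,b in dict(c1=(.5,.615,-.27,-.1,.022,.05),c2=(.61,.72,-.24,-.07,.022,.05),short=(.53,.6,-.06,.02,.05,.07),wide=(.65,.72,-.07,.02,.075,.1),console=(.4,.51,-.07,.03,.024,.034),btn=(.4,.51,-.07,.03,.045,.06),brn=(.4,.5,-.24,-.14,.045,.06)).items():
        P=rng(W,*b);print(k,len(P),*[np.round(q,3) for q in mar(P)],"ztop",np.percentile(P[:,2],[50,95]).round(4))
    # fixture
    for k,b in dict(base=(.4,.75,.05,.4,.004,.012),stop=(.58,.68,.05,.4,.058,.066),frame=(.3,.75,.05,.4,.085,.2),handle=(.3,.48,.05,.4,.085,.2)).items():
        P=rng(W,*b)
        print(k,len(P),*[np.round(q,3) for q in mar(P)],"z",np.percentile(P[:,2],[5,50,95]).round(4))
E
```

```text
scene bench z -0.002109086823820383
c1 490 [ 0.561 -0.191] [131.37   41.406] -77.189 ztop [0.0336 0.041 ]
c2 532 [ 0.66  -0.156] [131.635  44.333] -82.487 ztop [0.034  0.0403]
short 181 [ 0.57  -0.021] [46.233 41.093] 12.225 ztop [0.0572 0.0618]
wide 373 [ 0.692 -0.022] [56.664 54.934] 83.85 ztop [0.0826 0.0874]
console 233 [ 0.466 -0.017] [71.382 69.498] -10.172 ztop [0.028  0.0328]
btn 69 [ 0.467 -0.016] [40.247 32.421] 81.882 ztop [0.0492 0.0535]
brn 59 [ 0.446 -0.185] [30.854 27.353] 53.678 ztop [0.0488 0.055 ]
base 2037 [0.575 0.225] [348.683 348.296] -89.808 z [0.0042 0.0066 0.0108]
stop 209 [0.619 0.213] [247.782  41.829] 79.926 z [0.0584 0.061  0.0644]
frame 1446 [0.537 0.224] [243.518 215.004] 22.051 z [0.087  0.0984 0.1107]
handle 295 [0.45  0.243] [105.788  63.228] 86.368 z [0.1    0.1076 0.1136]
side bench z 0.0012295506050019611
c1 403 [ 0.56  -0.192] [140.689  36.796] -76.478 ztop [0.0374 0.0425]
c2 412 [ 0.658 -0.155] [138.484  40.644] -82.97 ztop [0.0372 0.0424]
short 176 [ 0.568 -0.02 ] [45.002 40.098] -80.753 ztop [0.0606 0.0638]
wide 309 [ 0.691 -0.021] [59.375 57.592] 87.906 ztop [0.0854 0.089 ]
console 286 [ 0.463 -0.015] [71.932 71.365] -9.095 ztop [0.0302 0.0335]
btn 95 [ 0.464 -0.015] [36.407 30.101] 13.122 ztop [0.0522 0.0553]
brn 72 [ 0.442 -0.181] [36.942 35.635] 66.982 ztop [0.0517 0.0545]
base 3032 [0.575 0.225] [349.351 348.774] 0.127 z [0.0043 0.0084 0.0112]
stop 365 [0.617 0.213] [249.472  41.91 ] 79.783 z [0.059  0.0622 0.0651]
frame 2155 [0.529 0.23 ] [237.519 222.066] 79.675 z [0.0872 0.101  0.1129]
handle 499 [0.453 0.244] [106.524  68.48 ] 80.825 z [0.1008 0.11   0.1151]
```

```bash
python3 - <<'E'
from h import *
o=[]
for n in("scene","side"):
    D=dict(np.load(f"pics/{n}0.npz"));W=cloud(D)
    P=rng(W,.58,.68,.05,.4,.054,.067)
    vx,vy,x0,y0=cv2.fitLine((P[:,:2]).astype(np.float32),cv2.DIST_WELSCH,0.005,.001,.001).ravel()
    if vy<0:vx,vy=-vx,-vy
    Y=np.array([vx,vy]);X=np.array([vy,-vx]);
    for it in range(5):
        r=(P[:,:2]-[x0,y0])@X;k=abs(r)<.008;Q=P[k]
        vx,vy,x0,y0=cv2.fitLine(Q[:,:2].astype(np.float32),cv2.DIST_L2,0,.001,.001).ravel()
        if vy<0:vx,vy=-vx,-vy
        Y=np.array([vx,vy]);X=np.array([vy,-vx])
    t=(Q[:,:2]-[x0,y0])@Y
    r=(Q[:,:2]-[x0,y0])@X
    c=np.array([x0,y0])+Y*(t.min()+t.max())/2
    yaw=np.arctan2(X[1],X[0]);org=c-.070*X
    print(n,"yaw",yaw,"len",np.ptp(t),"r",np.percentile(r,[5,95]),"org",org,"hinge",org+.095*X)
    # base plate extents & V plates in fixture frame
    A=W.reshape(-1,3);A=A[np.isfinite(A).all(1)];L=np.c_[(A[:,:2]-org)@X,(A[:,:2]-org)@Y,A[:,2]]
    L=L[(abs(L[:,0])<.25)&(abs(L[:,1])<.2)]
    b=L[(L[:,2]>.004)&(L[:,2]<.0125)];b=b[(abs(b[:,0])<.14)&(abs(b[:,1])<.14)]
    b=b[(L[:,2]>.004)[:0].shape[0]:]
    print("base x",np.percentile(b[:,0],[1,99]),"y",np.percentile(b[:,1],[1,99]))
    f=L[L[:,2]>.085]
    for a in np.arange(-.18,.12,.02):
        q=f[abs(f[:,0]-a)<.01]
        if len(q):print(round(a,2),len(q),"y",np.percentile(q[:,1],[2,50,98]).round(3),"z",np.percentile(q[:,2],[10,50,90]).round(3))
    v=L[(L[:,2]>.036)&(L[:,2]<.047)&(abs(L[:,0])<.06)]
    print("vee y hist",np.histogram(v[:,1],np.arange(-.13,.135,.01))[0],"x",np.histogram(v[:,0],np.arange(-.06,.065,.01))[0])
E
```

```text
scene yaw -0.18154639 len 0.2483050081038625 r [-0.00578448  0.005171  ] org [0.53555355 0.22786592] hinge [0.62899228 0.2107136 ]
base x [-0.11622189  0.11972594] y [-0.12355214  0.12437493]
-0.12 42 y [-0.048  0.005  0.049] z [0.106 0.109 0.113]
-0.1 161 y [-0.048  0.     0.049] z [0.104 0.109 0.113]
-0.08 56 y [-0.05  0.04  0.05] z [0.1   0.106 0.109]
-0.06 55 y [-0.05 -0.04  0.05] z [0.1   0.104 0.107]
-0.04 58 y [-0.05  0.04  0.05] z [0.096 0.101 0.106]
-0.02 73 y [-0.097 -0.005  0.083] z [0.095 0.098 0.102]
-0.0 615 y [-0.113  0.003  0.114] z [0.093 0.098 0.102]
0.02 161 y [-0.109  0.015  0.11 ] z [0.09  0.095 0.1  ]
0.04 56 y [-0.049  0.041  0.05 ] z [0.089 0.093 0.097]
0.06 55 y [-0.05 -0.04  0.05] z [0.087 0.091 0.095]
0.08 58 y [-0.061  0.04   0.062] z [0.086 0.088 0.092]
0.1 56 y [-0.07  -0.014  0.065] z [0.085 0.087 0.09 ]
vee y hist [ 0  8  6  0  0  6 11  0  0  0  9  9  1  0  7  8  0  0  0 10  9  0  1 11
 13  0] x [ 0  0  7  0  0  0  0  0 25 73  4  0]
side yaw -0.17958495 len 0.24946938901127724 r [-0.00439959  0.00571518] org [0.53272766 0.22826875] hinge [0.62619986 0.
[... 175 characters left out ...]
3 0.115]
-0.08 108 y [-0.048  0.042  0.052] z [0.101 0.108 0.111]
-0.06 111 y [-0.048  0.041  0.051] z [0.099 0.106 0.109]
-0.04 108 y [-0.049  0.04   0.052] z [0.097 0.103 0.107]
-0.02 117 y [-0.101  0.004  0.058] z [0.091 0.1   0.104]
-0.0 825 y [-0.11   0.016  0.117] z [0.093 0.101 0.104]
0.02 170 y [-0.098  0.031  0.116] z [0.092 0.099 0.102]
0.04 96 y [-0.05   0.042  0.05 ] z [0.088 0.094 0.098]
0.06 84 y [-0.05   0.041  0.051] z [0.087 0.092 0.095]
0.08 94 y [-0.064 -0.037  0.065] z [0.087 0.091 0.093]
0.1 140 y [-0.069  0.007  0.073] z [0.085 0.087 0.091]
vee y hist [ 0  0  3  1  0  5 12  0  0  0  4  0  0  0  5 18  0  0  0  7 31  0  0 12
 37  0] x [ 0  1 78 29  0  0  0  0  5 18  4  0]
```

```bash
cat >> h.py <<'E'
import math
from scipy.spatial.transform import Rotation as Ro
ORG=np.array([.534,.228]);FY=-.1805
FX=np.array([math.cos(FY),math.sin(FY)]);FYv=np.array([-FX[1],FX[0]])
def fw(x,y,z): return np.r_[ORG+x*FX+y*FYv,z]
def state():
    from station import ctrl
    o=ctrl.get_obs();R=Ro.from_rotvec(o["tool_rot"]).as_matrix()
    yaw=math.degrees(math.atan2(R[1,0],R[0,0]));print("t",round(o["t"],2),"p",o["tool_pos"].round(4),"yaw",round(yaw,2),"tilt",R[:,2].round(3),"F",o["contact_force"].round(1),"q6",o["q"][5].round(2),"op",round(o["opening"],4),"g",round(o["grip_force"],1))
    return o,np.array(o["tool_pos"]),yaw
def plan(p,yaw,legs,step=6.0):
    "legs: (pos or None, yaw or None). prints tool-axis moves"
    for q,y in legs:
        if q is not None:
            d=(np.array(q)-p)*100;c,s=math.cos(math.radians(yaw)),math.sin(math.radians(yaw))
            t=np.array([c*d[0]+s*d[1],s*d[0]-c*d[1],-d[2]]);n=max(1,math.ceil(np.linalg.norm(t)/step))
            print("shift",t.round(2),"=",n,"x",(t/n).round(2));p=np.array(q)
        if y is not None:
            w=-((y-yaw+180)%360-180);n=max(1,math.ceil(abs(w)/10.6));print("turn",round(w,1),"=",n,"x",round(w/n,2));yaw=y
    return p,yaw
E
python3 - <<'E'
from h import *
o,p,y=state()
q=.1;g=.019
def hp(q,dz=0):
    x=.095-.205*math.cos(q)+.003*math.sin(q);z=.08+.205*math.sin(q)+.003*math.cos(q);return fw(x,0,z-g+dz)
print(hp(.1),hp(1.6))
p,y=plan(p,y,[((.46,-.1,.28),None),(hp(.1,.12),math.degrees(FY)+90),(hp(.1,.06),None),(hp(.1),None)])
print("arc")
plan(p,y,[(hp(a),None) for a in np.linspace(.1,1.6,16)[1:]])
E
```

```text
t 0.15 p [ 0.217  -0.5856  0.2303] yaw 20.33 tilt [-0.     0.002 -1.   ] F [0.  0.6 0.5] q6 -0.12 op 0.0854 g 0.0
[0.4270892  0.24750974 0.08445086] [0.63629529 0.20933253 0.26582499]
shift [ 39.66 -37.09  -4.97] = 10 x [ 3.97 -3.71 -0.5 ]
shift [  8.99 -33.73   7.55] = 6 x [ 1.5  -5.62  1.26]
turn -59.3 = 6 x -9.89
shift [0. 0. 6.] = 1 x [0. 0. 6.]
shift [0. 0. 6.] = 1 x [0. 0. 6.]
arc
shift [ 0.    0.34 -2.02] = 1 x [ 0.    0.34 -2.02]
shift [ 0.    0.54 -1.98] = 1 x [ 0.    0.54 -1.98]
shift [-0.    0.73 -1.91] = 1 x [-0.    0.73 -1.91]
shift [ 0.    0.92 -1.83] = 1 x [ 0.    0.92 -1.83]
shift [ 0.    1.1  -1.73] = 1 x [ 0.    1.1  -1.73]
shift [-0.    1.26 -1.61] = 1 x [-0.    1.26 -1.61]
shift [ 0.    1.42 -1.48] = 1 x [ 0.    1.42 -1.48]
shift [-0.    1.56 -1.33] = 1 x [-0.    1.56 -1.33]
shift [ 0.    1.68 -1.17] = 1 x [ 0.    1.68 -1.17]
shift [-0.    1.79 -0.99] = 1 x [-0.    1.79 -0.99]
shift [ 0.    1.88 -0.81] = 1 x [ 0.    1.88 -0.81]
shift [ 0.    1.95 -0.62] = 1 x [ 0.    1.95 -0.62]
shift [ 0.    2.01 -0.42] = 1 x [ 0.    2.01 -0.42]
shift [ 0.    2.04 -0.22] = 1 x [ 0.    2.04 -0.22]
shift [ 0.    2.05 -0.01] = 1 x [ 0.    2.05 -0.01]
```

{"api": "send_rows", "payload": {
  "rows": [
    [8.5,[4,-3.7,-0.5],0],
    [8.5,[4,-3.7,-0.5],0],
    [8.5,[4,-3.7,-0.5],0],
    [8.5,[4,-3.7,-0.5],0],
    [8.5,[4,-3.7,-0.5],0],
    [8.5,[4,-3.7,-0.5],0],
    [8.5,[4,-3.7,-0.5],0],
    [8.5,[4,-3.7,-0.5],0],
    [8.5,[4,-3.7,-0.5],0],
    [8.5,[3.7,-3.8,-0.5],0]
  ],
  "newtons": 25
}}

```text
t: 1.4
tool_pos: [0.4609, -0.0985, 0.2813]
tool_rot: [3.092, 0.555, 0.0]
contact_force: [1.0, -0.3, 0.3]
opening: 0.085
grip_force: 0.0
```

{"api": "send_rows", "payload": {
  "rows": [
    [8.5,[1.5,-5.6,1.2],0],
    [8.5,[1.5,-5.6,1.2],0],
    [8.5,[1.5,-5.6,1.2],0],
    [8.5,[1.5,-5.6,1.2],0],
    [8.5,[1.5,-5.6,1.2],0],
    [8.5,[1.5,-5.6,1.2],0],
    [8.5,[0,0,0],-9.9],
    [8.5,[0,0,0],-9.9],
    [8.5,[0,0,0],-9.9],
    [8.5,[0,0,0],-9.9]
  ]
}}

```text
t: 2.65
tool_pos: [0.4279, 0.2461, 0.2089]
tool_rot: [-2.717, -1.577, 0.001]
contact_force: [-0.1, -0.4, 0.6]
opening: 0.0848
grip_force: 0.0
```

{"api": "send_rows", "payload": {
  "rows": [
    [8.5,[0,0,0],-9.9],
    [8.5,[0,0,0],-9.9],
    [8.5,[0,0,0],0],
    [8.5,[0,0,0],0]
  ]
}}

```text
t: 3.15
tool_pos: [0.4281, 0.2461, 0.2091]
tool_rot: [-2.414, -2.011, 0.0]
contact_force: [-0.0, -0.8, 0.5]
opening: 0.0852
grip_force: 0.0
```

```bash
python3 - <<'E'
from h import *
from station import ctrl
o,p,y=state()
d=ctrl.get_image("wrist");np.savez("pics/w1.npz",**d);W=cloud(d)
P=rng(W,.38,.47,.19,.31,.085,.14)
print(len(P),[a.round(3) for a in mar(P)[:2]],mar(P)[2],np.percentile(P[:,2],[50,90]) if len(P) else 0)
A=np.c_[(P[:,:2]-ORG)@FX,(P[:,:2]-ORG)@FYv,P[:,2]]
m=A[abs(A[:,1])<.03];print("bar",len(m),np.percentile(m,[5,50,95],axis=0).round(4).tolist())
plan(p,y,[(fw(-.109,0,.204),math.degrees(FY)+90)])
cv2.imwrite("pics/w1.png",d["frame"][:,:,::-1])
E
```

```text
t 3.15 p [0.4281 0.2461 0.2091] yaw 79.59 tilt [-0. -0. -1.] F [-0.  -0.8  0.5] q6 0.55 op 0.0852 g 0.0
3188 [array([0.449, 0.244]), array([100.231,  58.453])] 79.80611419677734 [0.11063096 0.11289369]
bar 1206 [[-0.1144, -0.027, 0.1079], [-0.108, 0.0011, 0.1118], [-0.1016, 0.0272, 0.1134]]
shift [ 0.13 -0.15  0.51] = 1 x [ 0.13 -0.15  0.51]
turn -0.1 = 1 x -0.07
```

View pics/w1.png

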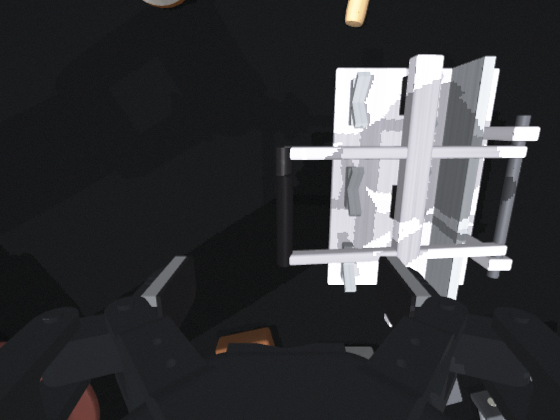

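The wrist view shows the handle bar at (285,205), which is local x -0.108 with its axis at z≈0.106 (q≈0.11). I'll go down and grip it.

{"api": "send_rows", "payload": {
  "rows": [
    [8.5,[0.1,0,4],0],
    [8.5,[0,0,4],0],
    [8.5,[0,0,4.2],0],
    [8.5,[0,0,0],0],
    [1,[0,0,0],0],
    [1,[0,0,0],0],
    [1,[0,0,0],0],
    [1,[0,0,0],0],
    [1,[0,0,0],0],
    [1,[0,0,0],0]
  ],
  "newtons": 30
}}

```text
t: 4.45
tool_pos: [0.4269, 0.2477, 0.0872]
tool_rot: [-2.409, -2.011, 0.003]
contact_force: [-4.9, 1.8, 1.8]
opening: 0.0123
grip_force: 30.5
```

{"api": "send_rows", "payload": {
  "rows": [
    [1,[0,0.3,-2],0],
    [1,[0,0.5,-2],0],
    [1,[0,0.7,-1.9],0],
    [1,[0,0.9,-1.8],0],
    [1,[0,1.1,-1.7],0]
  ]
}}

```text
t: 5.08
tool_pos: [0.4612, 0.2413, 0.1823]
tool_rot: [-2.408, -2.011, 0.006]
contact_force: [-6.3, 4.2, -0.9]
opening: 0.0124
grip_force: 29.3
```

```bash
python3 - <<'E'
from h import *
o,p,y=state()
r=np.r_[(p[:2]-ORG)@FX-.095,p[2]+.019-.08];print(r,np.hypot(*r),math.atan2(r[1],-r[0]))
E
```

```text
t 5.08 p [0.4612 0.2413 0.1823] yaw 79.75 tilt [-0.006  0.001 -1.   ] F [-6.3  4.2 -0.9] q6 0.52 op 0.0124 g 29.3
[-0.16896059  0.121262  ] 0.2079715254994899 0.6225026886014147
```

Forces are low and the radius is right, so I'll carry on along the arc.

{"api": "send_rows", "payload": {
  "rows": [
    [1,[0,1.3,-1.6],0],
    [1,[0,1.4,-1.5],0],
    [1,[0,1.6,-1.3],0],
    [1,[0,1.7,-1.2],0],
    [1,[0,1.8,-1],0],
    [1,[0,1.9,-0.8],0],
    [1,[0,1.9,-0.6],0],
    [1,[0,2,-0.4],0],
    [1,[0,2,-0.2],0],
    [1,[0,1.5,0],0]
  ]
}}

```text
t: 6.32
tool_pos: [0.6323, 0.2098, 0.271]
tool_rot: [2.41, 2.012, 0.002]
contact_force: [-3.6, 0.6, 5.2]
opening: 0.0121
grip_force: 31.3
```

```bash
python3 - <<'E'
from h import *
o,p,y=state()
r=np.r_[(p[:2]-ORG)@FX-.095,p[2]+.019-.08];print(r,np.hypot(*r),math.atan2(r[1],-r[0]))
E
```

```text
t 6.33 p [0.6323 0.2098 0.271 ] yaw 79.7 tilt [ 0.002 -0.    -1.   ] F [-3.6  0.6  5.2] q6 0.39 op 0.0121 g 31.3
[0.00500494 0.20998973] 0.21004936583572104 1.5946260166143813
```

{"api": "send_rows", "payload": {
  "rows": [
    [8.5,[0,0,0],0],
    [8.5,[0,0,0],0],
    [8.5,[0,0,0],0],
    [8.5,[0,0,-4],0],
    [8.5,[0,0,-4],0],
    [8.5,[0,-3,0],0]
  ]
}}

```text
t: 7.08
tool_pos: [0.6032, 0.2156, 0.3522]
tool_rot: [2.409, 2.01, 0.011]
contact_force: [-0.4, 1.0, -0.2]
opening: 0.085
grip_force: 0.0
```

```bash
python3 - <<'E'
from h import *
o,p,y=state()
plan(p,y,[((.5605,-.1915,.2),103.2)])
E
```

```text
t 7.08 p [0.6032 0.2156 0.3522] yaw 79.67 tilt [ 0.008  0.001 -1.   ] F [-0.4  1.  -0.2] q6 0.41 op 0.085 g 0.0
shift [-40.82   3.1   15.22] = 8 x [-5.1   0.39  1.9 ]
turn -23.5 = 3 x -7.84
```

{"api": "send_rows", "payload": {
  "rows": [
    [8.5,[-5.1,0.4,0],0],
    [8.5,[-5.1,0.4,0],0],
    [8.5,[-5.1,0.4,2.5],0],
    [8.5,[-5.1,0.4,2.5],0],
    [8.5,[-5.1,0.4,2.5],0],
    [8.5,[-5.1,0.4,2.5],0],
    [8.5,[-5.1,0.4,2.6],0],
    [8.5,[-5.1,0.3,2.6],0]
  ]
}}

```text
t: 8.07
tool_pos: [0.5587, -0.1927, 0.1947]
tool_rot: [2.41, 2.014, 0.0]
contact_force: [0.6, -0.3, -0.4]
opening: 0.085
grip_force: 0.0
```

{"api": "send_rows", "payload": {
  "rows": [
    [8.5,[0,0,0],-7.8],
    [8.5,[0,0,0],-7.8],
    [8.5,[0,0,0],-7.9],
    [8.5,[0,0,0],0],
    [8.5,[0,0,0],0]
  ]
}}

```text
t: 8.7
tool_pos: [0.5592, -0.1911, 0.1953]
tool_rot: [1.953, 2.461, -0.0]
contact_force: [0.5, 0.7, 0.7]
opening: 0.0849
grip_force: 0.0
```

```bash
cat >> h.py <<'E'
def look(name,box=None,c=None):
    from station import ctrl
    d=ctrl.get_image(name);W=cloud(d)
    return d,W
def cart(W,c,r=.1,z0=.022,z1=.05):
    "pose of lying cart near c: iterate rect"
    P=rng(W,c[0]-r,c[0]+r,c[1]-r,c[1]+r,z0,z1)
    lab=cv2.connectedComponentsWithStats
    img=np.zeros((int(2*r*250)+2,)*2,np.uint8);ij=((P[:,:2]-np.array(c)+r)*250).astype(int);img[ij[:,0],ij[:,1]]=1
    n,L,S,_=lab(cv2.dilate(img,np.ones((3,3),np.uint8)));k=L[ij[:,0],ij[:,1]];
    out=[]
    for i in range(1,n):
        Q=P[k==i]
        if len(Q)>60: m=mar(Q);out.append(m);print("blob",len(Q),m[0].round(4),m[1].round(1),round(m[2],1),"z",np.percentile(Q[:,2],[50,95]).round(4))
    return out
E
python3 - <<'E'
from h import *
o,p,y=state()
for n in("wrist","scene"):
    d,W=look(n);print(n);cart(W,(.61,-.17),.14)
    if n=="wrist":cv2.imwrite("pics/w2.png",d["frame"][:,:,::-1])
E
```

```text
t 8.7 p [ 0.5592 -0.1911  0.1953] yaw 103.14 tilt [ 0. -0. -1.] F [0.5 0.7 0.7] q6 -0.68 op 0.0849 g 0.0
wrist
blob 572 [ 0.4751 -0.1892] [68.6 10.4] 89.8 z [0.0289 0.0306]
blob 1002 [ 0.4821 -0.0424] [28.8 24.7] 79.4 z [0.0294 0.0376]
blob 4590 [ 0.5591 -0.1909] [128.9  39.4] -76.6 z [0.037  0.0398]
blob 202 [ 0.5707 -0.0367] [27.3  6.3] 7.2 z [0.0324 0.0442]
blob 4891 [ 0.6586 -0.1564] [129.8  40. ] -83.1 z [0.0369 0.0398]
blob 612 [ 0.6822 -0.0425] [40.4 10.3] -24.3 z [0.0371 0.0487]
scene
blob 66 [ 0.4838 -0.0434] [28.8 26.2] -4.1 z [0.0278 0.0398]
blob 500 [ 0.5604 -0.1911] [131.7  42.9] -76.1 z [0.034  0.0405]
blob 540 [ 0.6615 -0.1552] [132.7  40.3] -84.3 z [0.0339 0.0409]
```

View pics/w2.png

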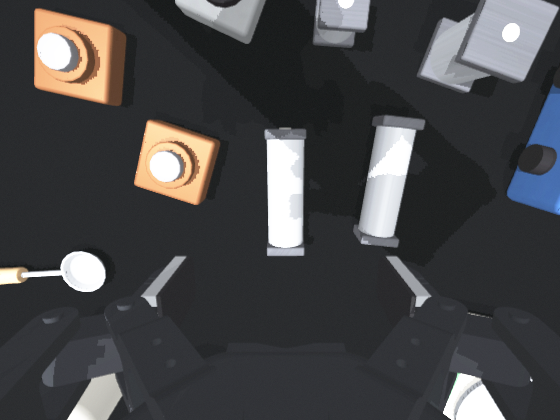

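The wrist view shows cart1 centred between the fingers at (285,190) and cart2 at (390,185). The blob sizes match 130 x 40 mm. Going down onto cart1.

{"api": "send_rows", "payload": {
  "rows": [
    [8.5,[0,0,6],0],
    [8.5,[0,0,6],0],
    [8.5,[0,0,5],0],
    [8.5,[0,0,2],0],
    [8.5,[0,0,0],0],
    [2,[0,0,0],0],
    [2,[0,0,0],0],
    [2,[0,0,0],0],
    [2,[0,0,0],0],
    [2,[0,0,0],0]
  ],
  "newtons": 50
}}

```text
t: 10.05
tool_pos: [0.5606, -0.192, 0.0076]
tool_rot: [1.949, 2.46, 0.001]
contact_force: [-2.5, -0.1, 7.0]
opening: 0.0367
grip_force: 50.6
```

{"api": "send_rows", "payload": {
  "rows": [
    [2,[0,0,-2],0],
    [2,[0,0,-4],0],
    [2,[0,0,-6],0],
    [2,[0,0,-6],0],
    [2,[0,0,-2],0],
    [2,[0,0,0],-9.5],
    [2,[0,0,0],-9.5],
    [2,[0,0,0],-9.5],
    [2,[0,0,0],-9.5],
    [2,[0,0,0],-9.5]
  ]
}}

```text
t: 11.3
tool_pos: [0.558, -0.1906, 0.203]
tool_rot: [-0.785, -3.038, -0.001]
contact_force: [-1.1, -0.6, -3.5]
opening: 0.0367
grip_force: 51.3
```

```bash
python3 - <<'E'
from h import *
o,p,y=state()
Z=.034
plan(p,y,[(None,math.degrees(FY)+180),(fw(-.008,-.09,.2),None),(fw(-.008,-.09,.06),None),(fw(-.008,-.09,.036),None)])
E
```

```text
t 11.3 p [ 0.558  -0.1906  0.203 ] yaw 151.04 tilt [-0.004  0.002 -1.   ] F [-1.1 -0.6 -3.5] q6 -1.52 op 0.0367 g 51.3
turn -18.6 = 2 x -9.31
shift [10.68 31.75  0.3 ] = 6 x [1.78 5.29 0.05]
shift [ 0.  0. 14.] = 3 x [0.   0.   4.67]
shift [0.  0.  2.4] = 1 x [0.  0.  2.4]
```

{"api": "send_rows", "payload": {
  "rows": [
    [2,[0,0,0],-9.3],
    [2,[0,0,0],-9.3],
    [2,[1.7,5.3,0],0],
    [2,[1.7,5.3,0],0],
    [2,[1.7,5.3,0],0],
    [2,[1.8,5.3,0],0],
    [2,[1.8,5.3,0],0],
    [2,[1.8,5.3,0],0],
    [2,[0,0,0],0],
    [2,[0,0,0],0]
  ]
}}

```text
t: 12.55
tool_pos: [0.514, 0.1405, 0.2038]
tool_rot: [-0.291, -3.126, 0.002]
contact_force: [-0.3, 0.9, -2.5]
opening: 0.0368
grip_force: 51.6
```

```bash
python3 - <<'E'
from h import *
o,p,y=state()
l=p[:2]-ORG;print("local",l@FX,l@FYv)
d,W=look("side");cart(W,p[:2],.12,.2,.26)
d,W=look("scene");cart(W,p[:2],.12,.2,.26)
plan(p,y,[(fw(-.006,-.09,.0376),None)])
E
```

```text
t 12.55 p [0.514  0.1405 0.2038] yaw 169.37 tilt [-0.003 -0.001 -1.   ] F [-0.3  0.9 -2.5] q6 -1.26 op 0.0368 g 51.6
local -0.003926667870219815 -0.08965405373654052
blob 1110 [0.5123 0.1458] [133.6  87.5] 12.0 z [0.2293 0.2545]
blob 144 [0.6238 0.1682] [14.1 13.1] 20.3 z [0.231  0.2576]
blob 639 [0.532  0.1392] [96.7 85.7] 20.1 z [0.2308 0.2571]
shift [ 0.21 -0.04 16.62] = 3 x [ 0.07 -0.01  5.54]
```

{"api": "send_rows", "payload": {
  "rows": [
    [2,[0.3,0,3],-0.3],
    [2,[0,0,5],0],
    [2,[0,0,5],0],
    [2,[0,0,2],0],
    [2,[0,0,0],0]
  ]
}}

```text
t: 13.28
tool_pos: [0.5103, 0.1397, 0.0529]
tool_rot: [-0.287, -3.123, 0.002]
contact_force: [0.3, 0.2, -2.8]
opening: 0.0365
grip_force: 51.6
```

{"api": "send_rows", "payload": {
  "rows": [
    [2,[0,0,0.6],0],
    [2,[0,0,0.6],0],
    [2,[0,0,0.2],0],
    [2,[0,0,0],0]
  ]
}}

```text
t: 13.78
tool_pos: [0.5122, 0.1413, 0.0415]
tool_rot: [0.284, 3.128, 0.0]
contact_force: [0.1, 0.0, -3.4]
opening: 0.0363
grip_force: 51.6
```

```bash
python3 - <<'E'
from h import *
o,p,y=state()
l=p[:2]-ORG;print("local",l@FX,l@FYv)
E
```

```text
t 13.78 p [0.5122 0.1413 0.0415] yaw 169.63 tilt [ 0.  0. -1.] F [ 0.1  0.  -3.4] q6 -1.26 op 0.0363 g 51.6
local -0.005913821438744561 -0.08923410769070858
```

{"api": "send_rows", "payload": {
  "rows": [
    [2,[0,0,0.2],0],
    [2,[0,0,0.2],0],
    [2,[0,0,0],0]
  ]
}}

```text
t: 14.15
tool_pos: [0.5124, 0.141, 0.0379]
tool_rot: [0.284, 3.128, -0.001]
contact_force: [-1.6, -1.7, 1.3]
opening: 0.0366
grip_force: 52.3
```

{"api": "send_rows", "payload": {
  "rows": [
    [2,[0,0,0.1],0],
    [2,[0,0,0],0]
  ]
}}

```text
t: 14.4
tool_pos: [0.5125, 0.1408, 0.0376]
tool_rot: [0.284, 3.129, -0.002]
contact_force: [-4.8, -4.1, 7.2]
opening: 0.0362
grip_force: 53.0
```

{"api": "send_rows", "payload": {
  "rows": [
    [2,[-0.2,0,-0.1],0],
    [2,[-0.2,0,0],0],
    [2,[0,0,0],0]
  ]
}}

```text
t: 14.78
tool_pos: [0.5145, 0.1402, 0.0375]
tool_rot: [-0.284, -3.124, 0.002]
contact_force: [-7.4, -3.5, 7.3]
opening: 0.0362
grip_force: 52.7
```

{"api": "send_rows", "payload": {
  "rows": [
    [2,[-0.1,0,0],0],
    [2,[-0.1,0,0],0]
  ]
}}

```text
t: 15.02
tool_pos: [0.5158, 0.14, 0.0375]
tool_rot: [-0.284, -3.123, 0.002]
contact_force: [-11.0, -1.4, 8.9]
opening: 0.0364
grip_force: 52.8
```

{"api": "send_rows", "payload": {
  "rows": [
    [2,[-0.1,0,0],0],
    [2,[0,0,0],0]
  ]
}}

```text
t: 15.28
tool_pos: [0.517, 0.1398, 0.0375]
tool_rot: [-0.284, -3.123, 0.002]
contact_force: [-10.8, -2.6, 7.9]
opening: 0.036
grip_force: 52.8
```

{"api": "send_rows", "payload": {
  "rows": [
    [8.5,[0,0,0],0],
    [8.5,[0,0,0],0],
    [8.5,[0,0,0],0],
    [8.5,[0,0,-4],0],
    [8.5,[0,0,-6],0],
    [8.5,[0,0,-4],0],
    [1,[5,0,0],0],
    [1,[6,0,0],0],
    [1,[0,0,0],0],
    [1,[0,0,0],0]
  ]
}}

```text
t: 16.52
tool_pos: [0.4113, 0.1599, 0.1779]
tool_rot: [0.283, 3.127, 0.001]
contact_force: [0.9, -0.4, 0.5]
opening: 0.0117
grip_force: 0.0
```

```bash
python3 - <<'E'
from h import *
o,p,y=state()
l=p[:2]-ORG;print("local",l@FX,l@FYv)
v=fw(0,-.09,0)
for n in("wrist","scene","side"):
    d,W=look(n);print(n);A=W.reshape(-1,3);A=A[np.isfinite(A).all(1)]
    L=np.c_[(A[:,:2]-ORG)@FX,(A[:,:2]-ORG)@FYv,A[:,2]]
    q=L[(abs(L[:,0])<.09)&(abs(L[:,1]+.09)<.03)&(L[:,2]>.064)&(L[:,2]<.085)]
    if len(q)>5:print(len(q),np.percentile(q,[1,50,99],axis=0).round(4).tolist(), [np.round(x,3) for x in mar(q)])
    s=L[(abs(L[:,0]-.07)<.02)&(abs(L[:,1])<.12)&(L[:,2]>.057)&(L[:,2]<.066)]
    if len(s):print("stop",np.percentile(s,[2,50,98],axis=0).round(4).tolist())
    if n=="wrist":cv2.imwrite("pics/w3.png",d["frame"][:,:,::-1])
E
```

```text
t 16.52 p [0.4113 0.1599 0.1779] yaw 169.64 tilt [ 0.002  0.    -1.   ] F [ 0.9 -0.4  0.5] q6 -1.19 op 0.0117 g 0.0
local -0.10849663275353826 -0.08905467850246829
wrist
2331 [[-0.066, -0.1012, 0.0642], [-0.0179, -0.0894, 0.0676], [0.0325, -0.078, 0.0704]] [array([-0.016, -0.089]), array([101.002,  25.835]), np.float64(-1.218)]
scene
146 [[-0.0655, -0.109, 0.064], [-0.0338, -0.0895, 0.0666], [0.0855, -0.0638, 0.0811]] [array([ 0.012, -0.09 ]), array([156.378,  46.615]), np.float64(3.549)]
stop [[0.0635, -0.1166, 0.0571], [0.0709, -0.005, 0.0603], [0.0774, 0.1155, 0.0656]]
side
482 [[-0.0664, -0.1088, 0.0641], [-0.0006, -0.0857, 0.0687], [0.0841, -0.0643, 0.0738]] [array([ 0.011, -0.093]), array([156.338,  58.868]), np.float64(2.948)]
stop [[0.0547, -0.1079, 0.0575], [0.069, 0.0179, 0.0625], [0.0865, 0.1162, 0.0655]]
```

View pics/w3.png

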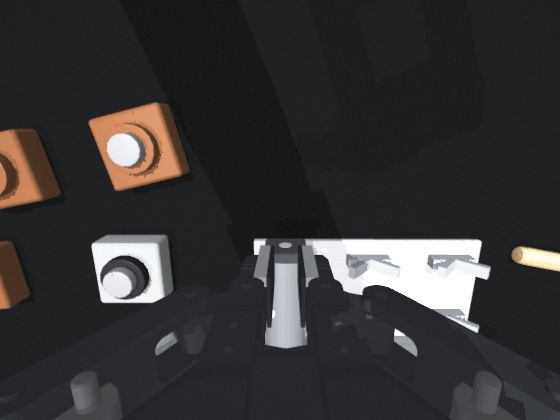

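The wrist view shows the cartridge in the V, its rear end at about (286,243), local x ≈ -66 mm. I'll push it from behind with closed fingers to be sure.

{"api": "send_rows", "payload": {
  "rows": [
    [0,[0,0,5],0],
    [0,[0,0,5],0],
    [0,[0,0,3.6],0],
    [0,[-1.5,0,0],0],
    [0,[-1,0,0],0],
    [0,[0,0,0],0]
  ]
}}

```text
t: 17.42
tool_pos: [0.4386, 0.1553, 0.044]
tool_rot: [0.285, 3.124, 0.002]
contact_force: [-0.5, 0.9, -0.7]
opening: 0.0001
grip_force: 0.0
```

{"api": "send_rows", "payload": {
  "rows": [
    [0,[-0.2,0,0],0],
    [0,[-0.2,0,0],0],
    [0,[-0.2,0,0],0],
    [0,[0,0,0],0]
  ]
}}

```text
t: 17.92
tool_pos: [0.4412, 0.1542, 0.0414]
tool_rot: [0.284, 3.129, 0.0]
contact_force: [-0.0, 0.2, -0.2]
opening: -0.0001
grip_force: 0.0
```

{"api": "send_rows", "payload": {
  "rows": [
    [0,[-0.2,0,0],0],
    [0,[0,0,0],0]
  ]
}}

```text
t: 18.18
tool_pos: [0.4418, 0.154, 0.0411]
tool_rot: [-0.284, -3.125, 0.0]
contact_force: [-6.3, 1.2, 4.6]
opening: -0.0001
grip_force: 3.0
```

{"api": "send_rows", "payload": {
  "rows": [
    [0,[-0.2,0,0],0],
    [0,[0,0,0],0]
  ]
}}

```text
t: 18.42
tool_pos: [0.4424, 0.1539, 0.041]
tool_rot: [-0.283, -3.121, 0.0]
contact_force: [-11.3, 2.0, 8.9]
opening: 0.0003
grip_force: 5.7
```

{"api": "send_rows", "payload": {
  "rows": [
    [0,[-0.2,0,0],0],
    [0,[0,0,0],0]
  ]
}}

```text
t: 18.68
tool_pos: [0.4423, 0.154, 0.0409]
tool_rot: [-0.283, -3.115, 0.0]
contact_force: [-19.6, 2.0, 15.7]
opening: -0.0001
grip_force: 10.0
```

It's against the stop: the force rises with no more movement. I'll retreat and go to cart2.

{"api": "send_rows", "payload": {
  "rows": [
    [0,[1,0,0],0],
    [0,[3,0,0],0],
    [0,[0,0,-5],0],
    [2,[0,0,-6],0],
    [4,[0,0,-6],0],
    [8.5,[0,0,0],10],
    [8.5,[0,0,0],10],
    [8.5,[0,0,0],10],
    [8.5,[0,0,0],10],
    [8.5,[0,0,0],10]
  ]
}}

```text
t: 19.92
tool_pos: [0.4078, 0.1602, 0.2112]
tool_rot: [1.587, 2.71, 0.0]
contact_force: [-0.5, 0.6, -0.6]
opening: 0.0853
grip_force: 0.0
```

```bash
python3 - <<'E'
from h import *
o,p,y=state()
d,W=look("scene");b=cart(W,(.63,-.17),.14)
plan(p,y,[(None,96.9),((.6586,-.1564,.2),None)])
E
```

```text
t 19.93 p [0.4078 0.1602 0.2112] yaw 119.29 tilt [ 0.001 -0.    -1.   ] F [-0.5  0.6 -0.6] q6 -0.31 op 0.0853 g 0.0
blob 534 [ 0.6611 -0.1552] [130.9  41.8] -83.3 z [0.0343 0.0406]
turn 22.4 = 3 x 7.46
shift [-34.44  21.09   1.12] = 7 x [-4.92  3.01  0.16]
```

{"api": "send_rows", "payload": {
  "rows": [
    [8.5,[0,0,0],7.5],
    [8.5,[0,0,0],7.5],
    [8.5,[0,0,0],7.4],
    [8.5,[-4.9,3,0],0],
    [8.5,[-4.9,3,0],0],
    [8.5,[-4.9,3,0],0],
    [8.5,[-4.9,3,0.2],0],
    [8.5,[-4.9,3,0.3],0],
    [8.5,[-4.9,3,0.3],0],
    [8.5,[-5,3.1,0.3],0]
  ]
}}

```text
t: 21.22
tool_pos: [0.6614, -0.1561, 0.2]
tool_rot: [2.074, 2.359, 0.0]
contact_force: [0.4, 0.1, 0.1]
opening: 0.0852
grip_force: 0.0
```

{"api": "send_rows", "payload": {
  "rows": [
    [8.5,[0,0,0],0],
    [8.5,[0,0,0],0]
  ]
}}

```text
t: 21.48
tool_pos: [0.6601, -0.1543, 0.1997]
tool_rot: [-2.075, -2.357, 0.0]
contact_force: [-0.5, 0.3, 0.9]
opening: 0.085
grip_force: 0.0
```

```bash
python3 - <<'E'
from h import *
o,p,y=state()
d,W=look("wrist");b=cart(W,(.65,-.15),.12)
b=[m for m in b if 115<m[1][0]<145][0]
plan(p,y,[(np.r_[b[0],.2],b[2]+180),(np.r_[b[0],.006],None)])
E
```

```text
t 21.48 p [ 0.6601 -0.1543  0.1997] yaw 97.29 tilt [-0.001  0.001 -1.   ] F [-0.5  0.3  0.9] q6 -0.47 op 0.085 g 0.0
blob 114 [ 0.573  -0.0369] [23.4  4.6] 15.0 z [0.0319 0.0443]
blob 4453 [ 0.6587 -0.1562] [129.3  39.9] -82.8 z [0.037  0.0399]
blob 142 [ 0.6887 -0.0459] [32.3  5.8] -6.8 z [0.0356 0.0486]
shift [-0.17 -0.16 -0.03] = 1 x [-0.17 -0.16 -0.03]
turn 0.1 = 1 x 0.09
shift [ 0.   0.  19.4] = 4 x [0.   0.   4.85]
```

{"api": "send_rows", "payload": {
  "rows": [
    [8.5,[-0.2,-0.2,6],0],
    [8.5,[0,0,6],0],
    [8.5,[0,0,5],0],
    [8.5,[0,0,2.2],0],
    [8.5,[0,0,0],0],
    [2,[0,0,0],0],
    [2,[0,0,0],0],
    [2,[0,0,0],0],
    [2,[0,0,0],0],
    [2,[0,0,0],0]
  ],
  "newtons": 50
}}

```text
t: 22.78
tool_pos: [0.66, -0.1573, 0.0108]
tool_rot: [2.075, 2.355, 0.002]
contact_force: [-1.5, 0.7, 7.2]
opening: 0.0358
grip_force: 51.1
```

{"api": "send_rows", "payload": {
  "rows": [
    [2,[0,0,-2],0],
    [2,[0,0,-4],0],
    [2,[0,0,-6],0],
    [2,[0,0,-6],0],
    [2,[0,0,-3],0],
    [2,[0,0,0],-10.3],
    [2,[0,0,0],-10.3],
    [2,[0,0,0],-10.3],
    [2,[0,0,0],-10.3],
    [2,[0,0,0],-10.3]
  ]
}}

```text
t: 24.02
tool_pos: [0.658, -0.1564, 0.2181]
tool_rot: [-0.837, -3.027, -0.0]
contact_force: [-0.1, 0.1, -3.1]
opening: 0.0363
grip_force: 51.2
```

{"api": "send_rows", "payload": {
  "rows": [
    [2,[0,0,0],-10.3],
    [2,[0,0,0],-10.4],
    [2,[0,0,0],0],
    [2,[0,0,0],0]
  ]
}}

```text
t: 24.52
tool_pos: [0.6584, -0.1566, 0.2183]
tool_rot: [-0.293, -3.127, -0.0]
contact_force: [0.9, 0.1, -4.2]
opening: 0.0362
grip_force: 51.1
```

```bash
python3 - <<'E'
from h import *
o,p,y=state()
plan(p,y,[(None,math.degrees(FY)+180),(fw(-.006,0,.2),None)])
E
```

```text
t 24.52 p [ 0.6584 -0.1566  0.2183] yaw 169.29 tilt [-0.  0. -1.] F [ 0.9  0.1 -4.2] q6 -1.73 op 0.0362 g 51.1
turn -0.4 = 1 x -0.37
shift [19.74 35.6   1.83] = 7 x [2.82 5.09 0.26]
```

I'll move back in fixture x first, so the swing stays clear of the upright frame.

{"api": "send_rows", "payload": {
  "rows": [
    [2,[5,0,0],-0.4],
    [2,[5,0,0],0],
    [2,[5,0,0],0],
    [2,[4.7,1,0],0],
    [2,[0,5,0.3],0],
    [2,[0,6,0.3],0],
    [2,[0,6,0.3],0],
    [2,[0,6,0.3],0],
    [2,[0,6,0.3],0],
    [2,[0,5.6,0.3],0]
  ]
}}

```text
t: 25.78
tool_pos: [0.5277, 0.231, 0.2006]
tool_rot: [0.281, 3.128, 0.0]
contact_force: [1.0, -0.6, -3.5]
opening: 0.0362
grip_force: 51.3
```

{"api": "send_rows", "payload": {
  "rows": [
    [2,[0,0,0],0],
    [2,[0,0,0],0]
  ]
}}

```text
t: 26.02
tool_pos: [0.5275, 0.2289, 0.2002]
tool_rot: [-0.279, -3.129, 0.001]
contact_force: [-0.3, 0.3, -4.2]
opening: 0.0364
grip_force: 51.7
```

```bash
python3 - <<'E'
from h import *
o,p,y=state()
plan(p,y,[(None,math.degrees(FY)+180),(fw(-.006,0.0005,.0408),None)])
d,W=look("scene");d2,W2=look("side")
cv2.imwrite("pics/s4.png",np.hstack([d["frame"][150:350,210:410,::-1],d2["frame"][130:330,150:350,::-1]]).repeat(2,0).repeat(2,1))
E
```

```text
t 26.02 p [0.5275 0.2289 0.2002] yaw 169.8 tilt [-0.    -0.001 -1.   ] F [-0.3  0.3 -4.2] q6 -1.11 op 0.0364 g 51.7
turn 0.1 = 1 x 0.15
shift [-0.06  0.08 15.94] = 3 x [-0.02  0.03  5.31]
```

View pics/s4.png

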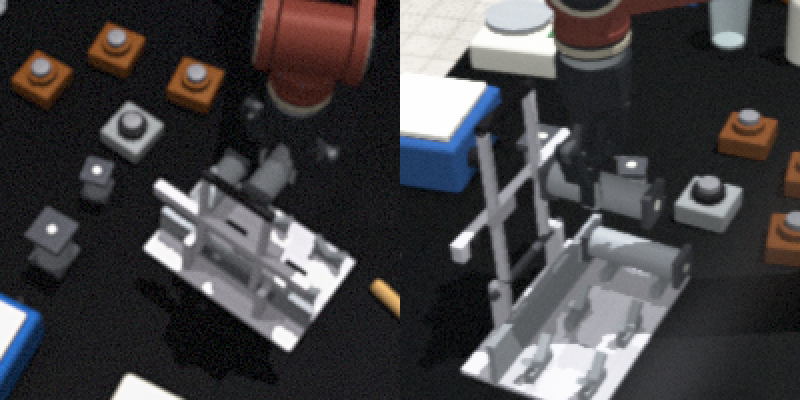

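The pictures show the frame upright, cart1 seated in vee1 and cart2 held level over vee2. Lowering it now.

{"api": "send_rows", "payload": {
  "rows": [
    [2,[0,0.1,5],0],
    [2,[0,0,5],0],
    [2,[0,0,4],0],
    [2,[0,0,1],0],
    [2,[0,0,0.5],0],
    [2,[0,0,0.3],0],
    [2,[0,0,0],0]
  ]
}}

```text
t: 27.0
tool_pos: [0.529, 0.2301, 0.0439]
tool_rot: [0.278, 3.127, 0.001]
contact_force: [0.3, 0.9, -3.6]
opening: 0.0362
grip_force: 51.6
```

{"api": "send_rows", "payload": {
  "rows": [
    [2,[0,0,0.1],0],
    [2,[0,0,0.1],0]
  ]
}}

```text
t: 27.25
tool_pos: [0.5285, 0.2299, 0.0415]
tool_rot: [0.278, 3.128, -0.0]
contact_force: [-2.9, -2.1, 4.5]
opening: 0.0364
grip_force: 52.6
```

Touching, so I'll release, back off and push from behind.

{"api": "send_rows", "payload": {
  "rows": [
    [8.5,[0,0,0],0],
    [8.5,[0,0,0],0],
    [8.5,[0,0,0],0],
    [8.5,[0,0,-4],0],
    [8.5,[0,0,-6],0],
    [8.5,[0,0,-4],0],
    [0,[5,0,0],0],
    [0,[5.3,0,0],0],
    [0,[0,0,0],0],
    [0,[0,0,0],0]
  ]
}}

```text
t: 28.5
tool_pos: [0.4268, 0.2482, 0.1808]
tool_rot: [0.278, 3.128, 0.001]
contact_force: [0.2, -0.3, 0.2]
opening: 0.0116
grip_force: 0.0
```

```bash
python3 - <<'E'
from h import *
o,p,y=state()
for n in("wrist","side"):
    d,W=look(n);A=W.reshape(-1,3);A=A[np.isfinite(A).all(1)]
    L=np.c_[(A[:,:2]-ORG)@FX,(A[:,:2]-ORG)@FYv,A[:,2]]
    for yy in(-.09,0):
        q=L[(abs(L[:,0]+.02)<.07)&(abs(L[:,1]-yy)<.03)&(L[:,2]>.062)&(L[:,2]<.085)]
        if len(q)>5:print(n,yy,len(q),np.percentile(q,[1,50,99],axis=0).round(4).tolist())
plan(p,y,[(fw(-.083,0,.044),math.degrees(FY)+180)])
E
```

```text
t 28.5 p [0.4268 0.2482 0.1808] yaw 169.85 tilt [ 0.001  0.    -1.   ] F [ 0.2 -0.3  0.2] q6 -1.02 op 0.0116 g 0.0
wrist -0.09 1248 [[-0.0651, -0.1075, 0.0622], [-0.0522, -0.0884, 0.0679], [-0.0301, -0.0699, 0.0706]]
wrist 0 2603 [[-0.0708, -0.0123, 0.0625], [-0.0181, 0.0006, 0.0675], [0.0342, 0.0134, 0.0704]]
side -0.09 431 [[-0.0658, -0.1056, 0.0622], [-0.0132, -0.0844, 0.0682], [0.0478, -0.0694, 0.0742]]
side 0 551 [[-0.0715, -0.0161, 0.0622], [-0.0153, 0.0055, 0.0679], [0.049, 0.0203, 0.0738]]
shift [-2.61 -0.07 13.68] = 3 x [-0.87 -0.02  4.56]
turn 0.2 = 1 x 0.19
```

{"api": "send_rows", "payload": {
  "rows": [
    [0,[0,0,5],0],
    [0,[0,0,5],0],
    [0,[0,0,3.7],0],
    [0,[-1.5,0,0],0],
    [0,[-0.8,0,0],0],
    [0,[-0.2,0,0],0],
    [0,[-0.2,0,0],0],
    [0,[-0.2,0,0],0],
    [0,[0,0,0],0]
  ]
}}

```text
t: 29.72
tool_pos: [0.4544, 0.2435, 0.0444]
tool_rot: [-0.278, -3.128, -0.001]
contact_force: [-7.2, 0.4, 5.2]
opening: -0.0002
grip_force: 3.2
```

{"api": "send_rows", "payload": {
  "rows": [
    [0,[-0.2,0,0],0],
    [0,[-0.2,0,0],0],
    [0,[-0.1,0,0],0]
  ]
}}

```text
t: 30.1
tool_pos: [0.4586, 0.2427, 0.0444]
tool_rot: [-0.278, -3.126, -0.001]
contact_force: [-9.6, 1.0, 7.2]
opening: 0.0001
grip_force: 4.6
```

```bash
python3 - <<'E'
from h import *
o,p,y=state();print((p[:2]-ORG)@FX)
E
```

```text
t 30.1 p [0.4586 0.2427 0.0444] yaw 169.84 tilt [-0.003  0.001 -1.   ] F [-9.6  1.   7.2] q6 -1.05 op 0.0001 g 4.6
-0.07680058896682526
```

{"api": "send_rows", "payload": {
  "rows": [
    [0,[-0.2,0,0],0],
    [0,[0,0,0],0]
  ]
}}

```text
t: 30.35
tool_pos: [0.4589, 0.2427, 0.0444]
tool_rot: [-0.277, -3.122, -0.001]
contact_force: [-15.7, 2.4, 12.8]
opening: -0.0004
grip_force: 7.7
```

{"api": "send_rows", "payload": {
  "rows": [
    [0,[-0.2,0,0],0],
    [0,[0,0,0],0]
  ]
}}

```text
t: 30.6
tool_pos: [0.4589, 0.2426, 0.0443]
tool_rot: [-0.277, -3.116, -0.0]
contact_force: [-23.3, 2.5, 17.0]
opening: 0.0002
grip_force: 11.6
```

Seated. I'll retreat, verify both cartridges and measure the handle.

{"api": "send_rows", "payload": {
  "rows": [
    [0,[1,0,0],0],
    [0,[3,0,0],0],
    [0,[0,0,-6],0],
    [2,[0,0,-6],0],
    [4,[0,0,-6],0],
    [8.5,[0,0,-6],0],
    [8.5,[0,0,-6],0],
    [8.5,[0,0,0],0],
    [8.5,[0,0,0],0]
  ]
}}

```text
t: 31.72
tool_pos: [0.4245, 0.2483, 0.3435]
tool_rot: [0.278, 3.128, 0.001]
contact_force: [-0.6, -0.5, -0.7]
opening: 0.0851
grip_force: 0.0
```

```bash
python3 - <<'E'
from h import *
o,p,y=state()
for n in("wrist","side","scene"):
    d,W=look(n);A=W.reshape(-1,3);A=A[np.isfinite(A).all(1)]
    L=np.c_[(A[:,:2]-ORG)@FX,(A[:,:2]-ORG)@FYv,A[:,2]]
    for yy in(-.09,0,.09):
        q=L[(abs(L[:,0]+.02)<.07)&(abs(L[:,1]-yy)<.03)&(L[:,2]>.062)&(L[:,2]<.085)]
        if len(q)>5:print(n,yy,len(q),np.percentile(q,[1,50,99],axis=0).round(4).tolist())
    h=L[(abs(L[:,0]-.1)<.05)&(abs(L[:,1])<.03)&(L[:,2]>.26)&(L[:,2]<.33)]
    if len(h):print(n,"handle",len(h),np.percentile(h,[2,50,98],axis=0).round(4).tolist())
    cv2.imwrite(f"pics/{n}5.png",d["frame"][:,:,::-1])
print("t");plan(p,y,[(None,math.degrees(FY)+90),(fw(.1,0,p[2]),None),(fw(.1,0,.27),None)])
E
```

```text
t 31.73 p [0.4245 0.2483 0.3435] yaw 169.83 tilt [ 0.001  0.    -1.   ] F [-0.6 -0.5 -0.7] q6 -1.02 op 0.0851 g 0.0
wrist -0.09 1473 [[-0.0648, -0.1066, 0.0622], [-0.0132, -0.0888, 0.0673], [0.0488, -0.0721, 0.0706]]
wrist 0 1459 [[-0.0643, -0.0172, 0.0622], [-0.0131, 0.0, 0.0672], [0.0485, 0.0168, 0.0707]]
side -0.09 438 [[-0.0657, -0.1076, 0.0624], [-0.0131, -0.0847, 0.068], [0.0481, -0.07, 0.0736]]
side 0 511 [[-0.0652, -0.0189, 0.0622], [-0.0126, 0.0059, 0.0682], [0.0487, 0.0198, 0.0733]]
side handle 144 [[0.0944, -0.0297, 0.2832], [0.0973, 0.0009, 0.2911], [0.1057, 0.0282, 0.2947]]
scene -0.09 170 [[-0.0634, -0.1083, 0.062], [-0.038, -0.0884, 0.0657], [0.0367, -0.0711, 0.0737]]
scene 0 225 [[-0.064, -0.0165, 0.0622], [-0.0304, 0.0001, 0.066], [0.0359, 0.0183, 0.0728]]
scene handle 147 [[0.0966, -0.0284, 0.2806], [0.1049, -0.0003, 0.288], [0.1103, 0.0283, 0.2935]]
t
turn 90.2 = 9 x 10.02
shift [-0.04 21.13 -0.  ] = 4 x [-0.01  5.28 -0.  ]
shift [0.   0.   7.35] = 2 x [0.   0.   3.68]
```

View pics/scene5.png

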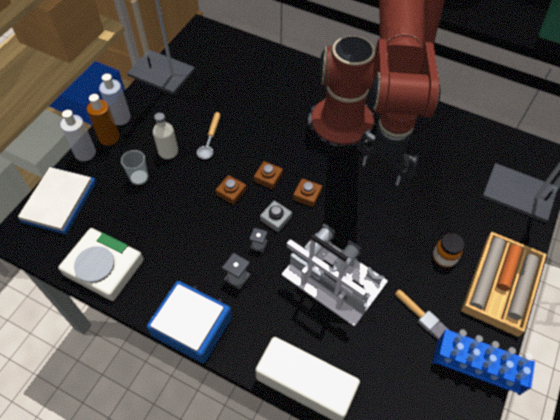

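The scene view shows both cartridges seated (about (335,245) and (375,250)) and none left on the bench. Now the handle.

{"api": "send_rows", "payload": {
  "rows": [
    [8.5,[0,0,0],10],
    [8.5,[0,0,0],10],
    [8.5,[0,0,0],10],
    [8.5,[0,0,0],10],
    [8.5,[0,0,0],10],
    [8.5,[0,0,0],10],
    [8.5,[0,0,0],10],
    [8.5,[0,0,0],10],
    [8.5,[0,0,0],10.2]
  ]
}}

```text
t: 33.0
tool_pos: [0.424, 0.2482, 0.3413]
tool_rot: [-2.418, -2.004, 0.005]
contact_force: [-0.0, 0.3, 0.5]
opening: 0.0848
grip_force: 0.0
```

{"api": "send_rows", "payload": {
  "rows": [
    [8.5,[0,5.3,0],0],
    [8.5,[0,5.3,0],0],
    [8.5,[0,5.3,0],0],
    [8.5,[0,5.3,0],0],
    [8.5,[0,0,0],0],
    [8.5,[0,0,4],0],
    [8.5,[0,0,3.5],0],
    [8.5,[0,0,0],0]
  ]
}}

```text
t: 34.0
tool_pos: [0.6301, 0.21, 0.263]
tool_rot: [-2.409, -2.009, 0.013]
contact_force: [-0.4, -0.0, 0.4]
opening: 0.085
grip_force: 0.0
```

{"api": "send_rows", "payload": {
  "rows": [
    [1,[0,0,0],0],
    [1,[0,0,0],0],
    [1,[0,0,0],0],
    [1,[0,0,0],0],
    [1,[0,0,0],0],
    [1,[0,0,0],0]
  ],
  "newtons": 30
}}

```text
t: 34.75
tool_pos: [0.6334, 0.2103, 0.2694]
tool_rot: [2.413, 2.011, 0.002]
contact_force: [-0.7, -1.3, 3.6]
opening: 0.0126
grip_force: 29.4
```

```bash
python3 - <<'E'
from h import *
o,p,y=state()
r=np.r_[(p[:2]-ORG)@FX-.095,p[2]+.019-.08];print(r,np.hypot(*r),math.atan2(r[1],-r[0]))
E
```

```text
t 34.75 p [0.6334 0.2103 0.2694] yaw 79.63 tilt [ 0.002  0.    -1.   ] F [-0.7 -1.3  3.6] q6 0.39 op 0.0126 g 29.4
[0.00598582 0.20844144] 0.20852737338423372 1.599505482399129
```

Gripped. Closing along the arc.

{"api": "send_rows", "payload": {
  "rows": [
    [1,[0,-2,0],0],
    [1,[0,-2,0.2],0],
    [1,[0,-2,0.4],0],
    [1,[0,-2,0.6],0],
    [1,[0,-1.9,0.8],0],
    [1,[0,-1.8,1],0],
    [1,[0,-1.7,1.2],0],
    [1,[0,-1.6,1.3],0]
  ]
}}

```text
t: 35.75
tool_pos: [0.4864, 0.2375, 0.2138]
tool_rot: [2.411, 2.01, 0.007]
contact_force: [5.0, 1.8, -0.8]
opening: 0.0127
grip_force: 29.3
```

```bash
python3 - <<'E'
from h import *
o,p,y=state()
r=np.r_[(p[:2]-ORG)@FX-.095,p[2]+.019-.08];q=math.atan2(r[1],-r[0]);print(r,np.hypot(*r),q)
R=.2075
for a in np.arange(round(q,1)-.1,-.01,-.1):
    print(plan(np.r_[fw(.095+r[0],0,p[2])],y,[(fw(.095-R*math.cos(a),0,.061+R*math.sin(a)),None)])and round(a,2))
E
```

```text
t 35.75 p [0.4864 0.2375 0.2138] yaw 79.62 tilt [ 0.005  0.001 -1.   ] F [ 5.   1.8 -0.8] q6 0.5 op 0.0127 g 29.3
[-0.14349443  0.15284756] 0.20964977312451258 0.8169496507320986
shift [-0.   -1.52  1.92] = 1 x [-0.   -1.52  1.92]
0.7
shift [-0.   -2.78  3.57] = 1 x [-0.   -2.78  3.57]
0.6
shift [-0.   -3.86  5.34] = 2 x [-0.   -1.93  2.67]
0.5
shift [-0.   -4.76  7.2 ] = 2 x [-0.   -2.38  3.6 ]
0.4
shift [-0.   -5.47  9.15] = 2 x [-0.   -2.74  4.58]
0.3
shift [-0.   -5.99 11.16] = 3 x [-0.   -2.    3.72]
0.2
shift [-0.   -6.3  13.21] = 3 x [-0.  -2.1  4.4]
0.1
shift [-0.   -6.4  15.28] = 3 x [-0.   -2.13  5.09]
0.0
```

{"api": "send_rows", "payload": {
  "rows": [
    [1,[0,-1.4,1.7],0],
    [1,[0,-1.3,1.7],0],
    [1,[0,-1.1,1.8],0],
    [1,[0,-0.9,1.8],0],
    [1,[0,-0.7,1.9],0],
    [1,[0,-0.5,2],0],
    [1,[0,-0.3,2],0],
    [1,[0,0,0],0]
  ]
}}

```text
t: 36.75
tool_pos: [0.426, 0.2486, 0.0828]
tool_rot: [2.412, 2.01, 0.007]
contact_force: [9.4, 1.7, -4.3]
opening: 0.0125
grip_force: 29.3
```

{"api": "send_rows", "payload": {
  "rows": [
    [1,[0,-0.1,0.8],0],
    [1,[0,0,0.7],0],
    [1,[0,0,0],0]
  ]
}}

```text
t: 37.12
tool_pos: [0.4255, 0.2487, 0.0707]
tool_rot: [2.411, 2.01, 0.005]
contact_force: [3.5, -1.9, 7.2]
opening: 0.0126
grip_force: 30.3
```

```bash
python3 - <<'E'
from h import *
o,p,y=state()
r=np.r_[(p[:2]-ORG)@FX-.095,p[2]+.019-.08];q=math.atan2(r[1],-r[0]);print(r,np.hypot(*r),q)
E
```

```text
t 37.12 p [0.4255 0.2487 0.0707] yaw 79.62 tilt [ 0.004  0.    -1.   ] F [ 3.5 -1.9  7.2] q6 0.56 op 0.0126 g 30.3
[-0.20547267  0.00970077] 0.2057015383136105 0.04717695609122826
```

{"api": "send_rows", "payload": {
  "rows": [
    [1,[0,0,0.3],0],
    [1,[0,0,0],0]
  ]
}}

```text
t: 37.38
tool_pos: [0.4256, 0.2488, 0.0702]
tool_rot: [2.411, 2.01, 0.003]
contact_force: [-3.9, -4.6, 22.2]
opening: 0.0128
grip_force: 31.7
```

{"api": "send_rows", "payload": {
  "rows": [
    [1,[0,0,0.3],0],
    [1,[0,0,0.2],0],
    [1,[0,0,0],0]
  ]
}}

```text
t: 37.75
tool_pos: [0.4259, 0.2498, 0.0681]
tool_rot: [2.413, 2.011, 0.004]
contact_force: [-13.1, -5.1, 38.3]
opening: 0.0129
grip_force: 34.5
```

The force has risen steeply, so the pads are on the cartridges. I'll unload, release and check.

{"api": "send_rows", "payload": {
  "rows": [
    [1,[0,0,-0.3],0],
    [1,[0,0,-0.3],0],
    [8.5,[0,0,0],0],
    [8.5,[0,0,0],0],
    [8.5,[0,0,0],0],
    [8.5,[0,0,-6],0],
    [8.5,[0,0,-6],0],
    [8.5,[0,0,-3],0],
    [8.5,[0,-3,0],0],
    [8.5,[0,0,0],0]
  ]
}}

```text
t: 39.0
tool_pos: [0.3929, 0.2541, 0.2171]
tool_rot: [-2.412, -2.013, 0.001]
contact_force: [0.1, -0.5, -0.0]
opening: 0.085
grip_force: 0.0
```

```bash
python3 - <<'E'
from h import *
o,p,y=state()
for n in("wrist","side","scene"):
    d,W=look(n);A=W.reshape(-1,3);A=A[np.isfinite(A).all(1)]
    L=np.c_[(A[:,:2]-ORG)@FX,(A[:,:2]-ORG)@FYv,A[:,2]]
    for yy in(-.09,0):
        q=L[(abs(L[:,0]+.05)<.03)&(abs(L[:,1]-yy)<.03)&(L[:,2]>.062)&(L[:,2]<.074)]
        if len(q)>5:print(n,yy,len(q),np.percentile(q,[1,50,99],axis=0).round(4).tolist())
    h=L[(abs(L[:,0]+.11)<.012)&(abs(L[:,1])<.03)&(L[:,2]>.06)&(L[:,2]<.12)]
    if len(h):print(n,"handle",len(h),np.percentile(h,[2,50,98],axis=0).round(4).tolist())
    B=rng(W,.4,.52,-.07,.04,.046,.06)
    if len(B)>5:print("btn",len(B),mar(B)[0],np.median(B[:,:2],0),np.median(B[:,2]))
p,y=plan(p,y,[((.465,-.016,.19),None),((.465,-.016,.06),None)])
E
```

```text
t 39.0 p [0.3929 0.2541 0.2171] yaw 79.7 tilt [-0. -0. -1.] F [ 0.1 -0.5 -0. ] q6 0.59 op 0.085 g 0.0
wrist -0.09 563 [[-0.0653, -0.1087, 0.0623], [-0.0587, -0.0869, 0.0685], [-0.0469, -0.0696, 0.0707]]
wrist 0 1438 [[-0.0649, -0.019, 0.0623], [-0.0455, 0.0014, 0.0676], [-0.0205, 0.019, 0.0711]]
wrist handle 953 [[-0.1167, -0.0285, 0.0833], [-0.1106, 0.0013, 0.0882], [-0.1035, 0.0287, 0.0904]]
side -0.09 171 [[-0.0656, -0.1081, 0.063], [-0.0466, -0.0864, 0.0688], [-0.0211, -0.0716, 0.0732]]
side 0 210 [[-0.0657, -0.019, 0.0624], [-0.0447, 0.004, 0.0686], [-0.0203, 0.0188, 0.0735]]
side handle 132 [[-0.117, -0.0285, 0.0831], [-0.1122, 0.0001, 0.089], [-0.1043, 0.0287, 0.0936]]
btn 86 [ 0.46439459 -0.01216267] [ 0.4624749  -0.01338507] 0.052208563157379206
scene -0.09 120 [[-0.0643, -0.1085, 0.0621], [-0.0465, -0.0898, 0.0662], [-0.022, -0.0712, 0.0724]]
scene 0 137 [[-0.0654, -0.0184, 0.0624], [-0.0467, 0.0009, 0.0665], [-0.0211, 0.0182, 0.0736]]
scene handle 103 [[-0.1146, -0.0283, 0.0766], [-0.1067, -0.0002, 0.0856], [-0.1007, 0.0281, 0.092]]
btn 59 [ 0.46661179 -0.01546344] [ 0.46596824 -0.01724299] 0.0510776949597056
shift [-25.29  11.93   2.71] = 5 x [-5.06  2.39  0.54]
shift [ 0.  0. 13.] = 3 x [0.   0.   4.33]
```

The handle top is at 0.090, so q≈0: closed, with the cartridges in place. Now the button.

{"api": "send_rows", "payload": {
  "rows": [
    [0,[-5,2.4,0],0],
    [0,[-5,2.4,0],0],
    [0,[-5,2.4,0.5],0],
    [0,[-5,2.4,1],0],
    [0,[-5.3,2.3,1.2],0],
    [0,[0,0,0],0],
    [0,[0,0,0],0],
    [0,[0,0,0],0]
  ]
}}

```text
t: 40.15
tool_pos: [0.4656, -0.0154, 0.1904]
tool_rot: [-2.412, -2.013, -0.0]
contact_force: [-0.0, -0.1, -0.8]
opening: -0.0002
grip_force: 0.0
```

```bash
python3 - <<'E'
from h import *
o,p,y=state()
d,W=look("wrist")
B=rng(W,.4,.52,-.07,.04,.047,.056)
if len(B)>5:print("btn",len(B),mar(B),np.median(B,0))
plan(p,y,[((.4647,-.0155,.06),None)])
E
```

```text
t 40.15 p [ 0.4656 -0.0154  0.1904] yaw 79.72 tilt [ 0.  0. -1.] F [-0.  -0.1 -0.8] q6 -0.01 op -0.0002 g 0.0
btn 727 (array([ 0.46357721, -0.01687815]), array([28.68690681, 28.23965454]), -12.396163940429688) [ 0.46347753 -0.01658625  0.05147363]
shift [-0.02 -0.09 13.04] = 3 x [-0.01 -0.03  4.35]
```

{"api": "send_rows", "payload": {
  "rows": [
    [0,[-0.1,-0.2,5],0],
    [0,[0,0,5],0],
    [0,[0,0,3],0],
    [0,[0,0,0],0],
    [0,[0,0,0.6],0],
    [0,[0,0,0.5],0],
    [0,[0,0,0.2],0],
    [0,[0,0,0],0]
  ]
}}

```text
t: 41.2
tool_pos: [0.4649, -0.017, 0.0487]
tool_rot: [2.412, 2.01, 0.004]
contact_force: [2.8, 1.7, 3.1]
opening: 0.0002
grip_force: 1.6
```

{"api": "send_rows", "payload": {
  "rows": [
    [0,[0,0,0.2],0],
    [0,[0,0,0],0]
  ]
}}

```text
t: 41.45
tool_pos: [0.4646, -0.0171, 0.0462]
tool_rot: [2.412, 2.01, 0.003]
contact_force: [3.6, 0.9, 5.0]
opening: 0.0001
grip_force: 2.3
```

{"api": "send_rows", "payload": {
  "rows": [
    [0,[0,0,0.2],0],
    [0,[0,0,0.1],0],
    [0,[0,0,0],0]
  ]
}}

```text
t: 41.82
tool_pos: [0.4648, -0.0171, 0.0457]
tool_rot: [2.412, 2.011, 0.001]
contact_force: [-6.7, 3.3, 21.5]
opening: -0.0003
grip_force: 11.1
```

{"api": "send_rows", "payload": {
  "rows": [
    [0,[0,0,0.2],0],
    [0,[0,0,0],0]
  ]
}}

```text
t: 42.08
tool_pos: [0.465, -0.0171, 0.0455]
tool_rot: [-2.413, -2.012, 0.0]
contact_force: [-11.1, 4.1, 34.0]
opening: -0.0001
grip_force: 17.1
```

Bottomed out at 0.0455, about 6 mm of travel. I'll retreat and do a final check.

{"api": "send_rows", "payload": {
  "rows": [
    [0,[0,0,-1],0],
    [0,[0,0,-5],0],
    [0,[0,0,-6],0],
    [0,[0,0,-6],0],
    [0,[0,0,-6],0],
    [0,[0,0,0],0],
    [0,[0,0,0],0],
    [0,[0,0,0],0]
  ]
}}

```text
t: 43.08
tool_pos: [0.462, -0.0168, 0.2773]
tool_rot: [-2.41, -2.009, 0.006]
contact_force: [-0.3, -0.7, 1.1]
opening: -0.0001
grip_force: 0.0
```

```bash
python3 - <<'E'
from h import *
o,p,y=state()
for n in("wrist","side","scene"):
    d,W=look(n);A=W.reshape(-1,3);A=A[np.isfinite(A).all(1)]
    L=np.c_[(A[:,:2]-ORG)@FX,(A[:,:2]-ORG)@FYv,A[:,2]]
    for yy in(-.09,0):
        q=L[(abs(L[:,0]+.05)<.03)&(abs(L[:,1]-yy)<.03)&(L[:,2]>.062)&(L[:,2]<.074)]
        if len(q)>5:print(n,yy,np.percentile(q,[1,50,99],axis=0).round(4).tolist())
    h=L[(abs(L[:,0]+.11)<.012)&(abs(L[:,1])<.03)&(L[:,2]>.06)&(L[:,2]<.12)]
    if len(h):print(n,"handle",np.percentile(h,[50,98],axis=0).round(4).tolist())
    B=rng(W,.4,.52,-.07,.04,.044,.06)
    if len(B)>5:print("btn z",np.median(B[:,2]))
    if n=="side":cv2.imwrite("pics/side9.png",d["frame"][:,:,::-1])
E
```

```text
t 43.08 p [ 0.462  -0.0168  0.2773] yaw 79.62 tilt [-0.005  0.001 -1.   ] F [-0.3 -0.7  1.1] q6 -0.02 op -0.0001 g 0.0
wrist -0.09 [[-0.0647, -0.1092, 0.0624], [-0.0452, -0.0912, 0.0677], [-0.0206, -0.072, 0.0707]]
btn z 0.051435424791098305
side -0.09 [[-0.0659, -0.1088, 0.0623], [-0.0468, -0.0859, 0.0688], [-0.0201, -0.0716, 0.0724]]
side 0 [[-0.0657, -0.0189, 0.0627], [-0.0465, 0.0041, 0.0685], [-0.0207, 0.0182, 0.0734]]
side handle [[-0.1125, 0.0017, 0.0888], [-0.1043, 0.0293, 0.0927]]
btn z 0.05209342351331625
scene -0.09 [[-0.0653, -0.1086, 0.0621], [-0.0471, -0.0891, 0.0658], [-0.0225, -0.0698, 0.0729]]
scene 0 [[-0.0652, -0.019, 0.0621], [-0.0467, 0.0014, 0.0653], [-0.0218, 0.0168, 0.0729]]
scene handle [[-0.1061, -0.0001, 0.0857], [-0.1007, 0.0285, 0.0918]]
btn z 0.04850414982039952
```

View pics/side9.png

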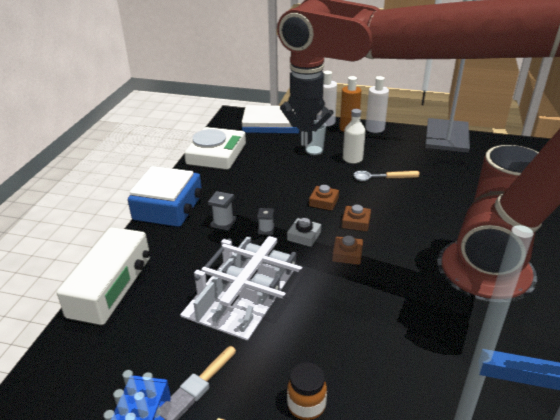

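The side view shows the frame closed over both cartridges (about (250,270)), the button up (305,228) and the bystanders where they were.

```bash
python3 -c "
from station import ctrl
print(ctrl.finish_job())"
```

```text
the job is handed in; nothing more can be done
None
```

I handed the job in at about 43 s: both 130 mm cartridges found on the bench are seated against the stop in V 1 and V 2, the frame is closed on them, and the start button was pressed fully and is up again; the hand-in gave no verdict.

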